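Unlock the skiver's blade housing with its T-handle and take the cover off

ROBOT

A 6-joint arm with a two-finger parallel gripper is mounted at the origin on a cart in front of the work surface, level with it; the furniture and walls round the work are solid. World frame = base frame: x ahead of the robot, y to its left, z up, the work surface at z = 0. Lengths are in m, angles in rad, forces in N, time in s.
With the tool pointing down it reaches from about 0.25 to 0.775 m from the base axis. Payload 4 kg.
Tool frame: the origin (TCP) lies on the centre line of the jaws, within the pads' length; the fingertips stand 11 mm ahead of it and the grasp point (between the pads) lies 8 mm behind it; y points along the fingers, z is the direction in which the jaws open and shut, and the axes are right-handed (so a half turn about y gives the same grasp; the last joint's range is limited). The gripper opens to 85 mm and grips with 20 to 120 N. Pads are 22 mm wide; open, the fingers measure 114 mm over their backs; the gripper's body (76 mm by 85 mm) begins 54 mm behind the grasp point. The pads swing forward as they close: fully open they stand 13 mm farther back than shut.
Start: joints at [-1.405, 0.087, 1.371, -0, 1.684, -0.103], TCP at [0.146, -0.53, 0.242] pointing down, gripper open.
Joint ranges: [-3.1, 3.1], [-0.76, 2.03], [0.27, 2.55], [-1.08, 4.22], [0.17, 2.65], [-2.57, 2.57]. Speed limits (rad/s): [2.79, 2.79, 3.14, 3.14, 3.14, 3.14].

INTERFACE

Orientations are given as a rotation vector (axis times angle).
In Python, from cell import robot gives the robot as it stands.
- The arm moves only by the tool arm_command, never from a script. Its argument "motion" is a list of rows, each an object of numbers: "fingers": the opening, from 0 (shut) to 1 (fully open); "tx", "ty", "tz": the shift along the tool's x, y, z in cm; "wx", "wy", "wz": the turn, a rotation vector about the tool's x, y, z in degrees. A call has 1 to 12 rows; each row shifts and turns the pose as measured when the row begins, along the tool's axes as they then stand; what a row does not reach is not made up. A row lasts 1/10 s, in which the tool goes at most 50 mm and 8.59 degrees, less where a joint would pass 70% of its speed; a pose out of reach is approached as far as the arm can. A call is refused whole if a number of a shift passes 5 or a number of a turn 8.59, either way. A call with a gripper value outside its range is refused whole. The fingers move at their own pace and stop on an object; "newtons" is the grip in N (left out, the last holds). Time passes only in rows, so rows that do not move let the fingers close. It gives the time, the measured TCP pose, the force and the opening at its end, in the units of the state.
- robot.state(): the state, without advancing time (a new reading comes with each control period).
- robot.read_camera(name): name is "scene" or "top" or "wrist"; returns the picture (400x640x3 uint8, red, green, blue); there is no depth.
- robot.get_calibration(name): a dict with "intrinsics" (3x3 intrinsics, pixels), "D" ([k1, k2, p1, p2, k3] as OpenCV has them; the pictures are not rectified), "eye" and "orientation" of the camera in the world. Camera axes: x right, y up, looking along -z (the intrinsics and any distortion apply to the point x, -y, -z); pixel columns grow to the right and rows downward; lengths in m; the calibration is good to about 2 mm. A picture is of the moment at which its call begins: read the wrist's pose just before it. get_calibration takes no time and is no camera call; for the wrist camera it gives the pose at the moment of the call.
- robot.finish_job(): hands the job in, once; it reports no verdict.
The state is a dict: "t": time; "joint_pos": joint angles; "qvel": joint speeds; "tau": joint torques, N m; "eef_pos": TCP position; "tcp_rot": TCP orientation; "force": force on the tool from outside, world axes, zero at the start; "wrist_torque": the same for the moment, N m; "finger_gap": finger opening in m.
Only numpy, scipy, OpenCV 4.12 (cv2) and the standard library are available. Lean on these libraries where they do the work, as an engineer would, in place of code of your own. Each camera call takes 0.05 s, during which the arm holds its last target.

TASK

Unlock the grey blade housing: turn its T-handle anticlockwise (seen from above), half turn after half turn, until it comes up against its stop, leaving the cover on its pins meanwhile. Then lift the steel cover off the two pins by its black handle and lay it flat, handle up, in the middle of the blue pad, and let go. Leave the thread cone, the white pot and the beeswax where they are.

Things in the scene. Friction and masses are not known exactly. Their poses are not given: they have to be found in the camera images.
- housing: Fixed grey housing: a box 112 x 100 mm, 50 mm high, under the cover; behind it (+x of this frame) a gear case 56 mm wide, from x = 72 to 162 mm, up to z = 73 mm, carries the T-handle. Origin on the table under the box's middle; x from box to gear case, z up. Two upright pins, 8 mm thick, stand at (-42, 36) and (42, -36) mm and end at z = 60 mm.
- t_hub (a point): Centre of the T-handle's bar, on its vertical axis, 120 mm along x from the housing's origin, 110 mm above the table. Bar: round steel, 12 mm thick, clear from 15 to 50 mm either side of the axis, with 18 mm black balls centred at 60 mm. y of this frame lies along the bar and turns with it, z up. Free below the bar: 29 mm over the brass boss (28 mm wide), else 37 mm.
- t_handle (a joint): Angle of the T-handle in rad, growing anticlockwise seen from above: 0 = locked, bar across the unit, along the housing's y; 6.8 = unlocked, against a hard stop, so several grasps are needed. Starts between 0 and 1.5. Turns against an even friction of about 0.15 N m and stays where it is left.
- tongue_tip (a point): Tip of the brass locking tongue, 26 mm wide and 6 mm thick, that the T-handle draws back along the housing's +x by 2.06 mm per rad. Locked, it reaches 10 mm over the cover's edge, 2 mm above the cover; at the stop it is 4 mm clear of the edge.
- cover_grip (a point): Centre of the black handle bar on the cover: bar 64 mm long (this frame's x), 12 mm wide (y), 12 mm high, over the cover's middle; its centre is 34 mm above the cover's underside, 84 mm above the table while the cover is on the box. 23 mm free under it, between feet at x = +-27 mm. z up. On the box, parallel to the housing's frame.
- pad_top (a point): Middle of the top face of the blue felt pad, 190 mm (x) by 170 mm (y) and 4 mm thick, fixed on the table.
- cone_mid (a point): Orange thread cone, 62 mm wide, 98 mm high, loose; this point is half-way up. A bystander.
- pot_mid (a point): Flat white pot with a lid, 69 mm wide, 31 mm high, loose; this point is half-way up. A bystander.
- wax_mid (a point): Round yellow cake of beeswax, 48 mm wide, 16 mm high, loose; this point is half-way up. A bystander.
- cover: The loose steel cover plate, 112 x 100 x 5 mm, about 0.25 kg. Origin in the middle of its underside, axes as cover_grip. Its two holes, 11 mm wide, sit over the housing's pins, which stand 5 mm out above its top face; its underside is then 50 mm above the table.

How it is judged:
By the outcome, as a careful person would: the job done as asked, in the order asked, and still so for the second after the job is handed in, with the robot touching nothing.
It also fails if it takes over 72 s, if anything falls off the work surface, if the arm or the gripper's body presses on something with over 40 N, if the wrist force passes 120 N, or if a joint passes its speed limit or range.

## Working session

There is one attempt and no reset: what is moved stays moved. The work goes in short steps, Python scripts to look and compute and a tool call to move; the robot and the scene stay as the last step left them, time stands still between calls to the robot, and variables do not carry over. Pictures are saved under pics/ and viewed, and the job is handed in when it is done.

Besides the shell and the picture viewer there is one more tool, called after "Request:" as name([rows], argument=value, ...), one row to a line, values as JSON. arm_command: Moves the arm, as the interface text tells. Its arguments: {"type":"object","properties":{"motion":{"type":"array","items":{"type":"object","properties":{"fingers":{"type":"number"},"tx":{"type":"number"},"ty":{"type":"number"},"tz":{"type":"number"},"wx":{"type":"number"},"wy":{"type":"number"},"wz":{"type":"number"}}}},"newtons":{"type":"number"}},"required":["motion"]}

```bash
mkdir -p pics; ls
cat > h.py <<'E'
import numpy as np, cv2
from cell import robot
from scipy.spatial.transform import Rotation as R
def snap(n,f):
    im=robot.read_camera(n); cv2.imwrite('pics/'+f,im[:,:,::-1]); return im
def crop(f,x0,y0,x1,y1,s,o):
    im=cv2.imread('pics/'+f)[y0:y1,x0:x1]; cv2.imwrite('pics/'+o,cv2.resize(im,None,fx=s,fy=s,interpolation=cv2.INTER_CUBIC))
def cal(n):
    c=robot.get_calibration(n); o=np.array(c['orientation'],float)
    Rm=o if o.shape==(3,3) else (R.from_rotvec(o).as_matrix() if o.size==3 else R.from_quat(o).as_matrix())
    return np.array(c['intrinsics'],float),np.array(c['D'],float),np.array(c['eye'],float),Rm
def ray(c,uv):
    K,D,e,Rm=c; p=cv2.undistortPoints(np.array([[uv]],float),K,D)[0,0]
    return e,Rm@np.array([p[0],-p[1],-1])
def atz(c,uv,z):
    e,d=ray(c,uv); return e+d*(z-e[2])/d[2]
def proj(c,P):
    K,D,e,Rm=c; q=(np.atleast_2d(P)-e)@Rm; q=q*[1,-1,-1]
    return cv2.projectPoints(q,np.zeros(3),np.zeros(3),K,D)[0][:,0]
E
python3 - <<'E'
from h import *
print(robot.state())
for n in ['scene','top','wrist']:
    snap(n,n+'0.png'); print(n,robot.get_calibration(n))
E
```

```text
pics
{'t': 0.0, 'joint_pos': array([-1.40511706e+00,  8.79700742e-02,  1.37227006e+00,  2.07941132e-05,
        1.68359668e+00, -1.03093492e-01]), 'qvel': array([6.41237077e-04, 9.29119599e-04, 8.26091281e-04, 4.55565050e-04,
       9.92756704e-05, 1.67072348e-03]), 'tau': array([-3.07767496e-04, -3.51865590e+01, -3.13273644e+01, -3.94487479e-04,
        1.07551980e-02, -1.06925975e-05]), 'eef_pos': array([ 0.14597829, -0.52978189,  0.24112284]), 'tcp_rot': array([-0.28097601,  2.08015537, -2.07545098]), 'force': array([ 0.60593089,  0.79389038, -0.09293273]), 'wrist_torque': array([-0.00624115, -0.02060473,  0.0438156 ]), 'finger_gap': 0.08593956219662083}
scene {'intrinsics': array([[364.96280418,   0.        , 324.02710493],
       [  0.        , 364.96280418, 204.08696309],
       [  0.        ,   0.        ,   1.        ]]), 'D': array([-0.02505277,  0.        ,  0.        ,  0.        ,  0.        ]), 'eye': array([-0.02240397,  0.70411661,  0.58806644]), 'orientation': array([ 0.54573164, -1.04240197, -2.01899572])}
top {'intrinsics': array([[468.07224238,   0.        , 321.87645985],
       [  0.        , 468.07224238, 200.85413009],
       [  0.        ,   0.        ,   1.        ]]), 'D': array([-0.07995593,  0.        ,  0.        ,  0.        ,  0.        ]), 'eye': array([0.4655274 , 0.25021595, 1.03718553]), 'orientation': array([ 0.07187629, -0.08776331, -1.59521365])}
wrist {'intrinsics': array([[315.5442227 ,   0.        , 325.6798956 ],
       [  0.        , 315.5442227 , 203.03734908],
       [  0.        ,   0.        ,   1.        ]]), 'D': array([-0.02894002,  0.        ,  0.        ,  0.        ,  0.        ]), 'eye': array([ 0.21046855, -0.51167225,  0.37289899]), 'orientation': array([-0.22712208,  0.17535938, -1.294374  ])}
```

View pics/scene0.png

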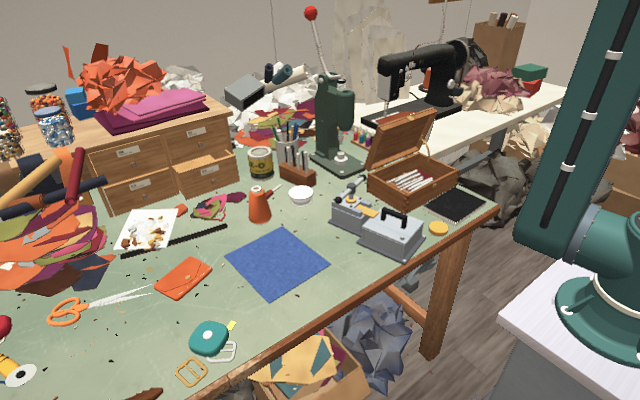

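View pics/top0.png

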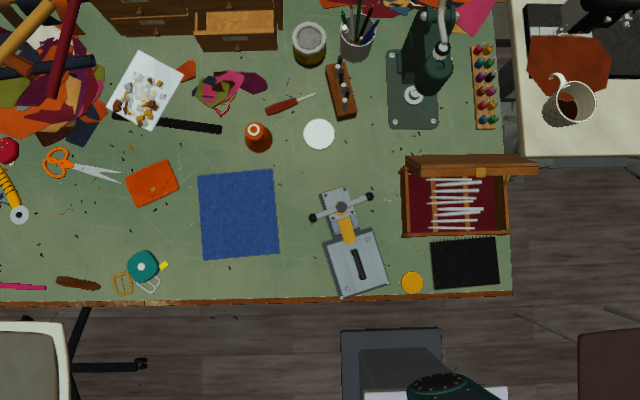

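View pics/wrist0.png

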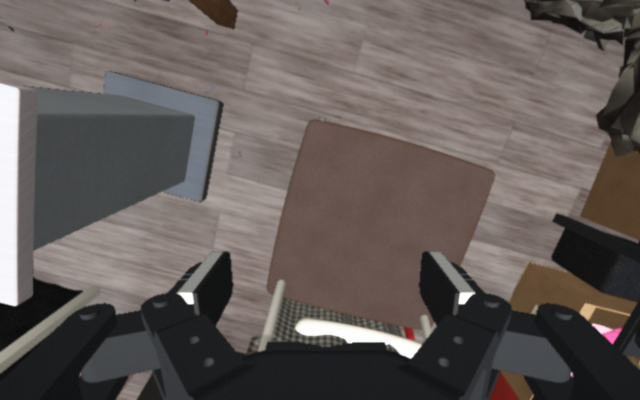

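The top view shows the unit around pixels (310-390, 180-300), with the bar between its balls at about (313,218) and (369,197). The pad is around (238,214). I'll enlarge these.

Run:
```python
from h import *
crop('top0.png',300,175,400,305,6,'c1.png')
crop('top0.png',185,160,295,270,5,'c2.png')
crop('scene0.png',320,170,460,270,5,'c3.png')
```

```text
(no output)
```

View pics/c1.png

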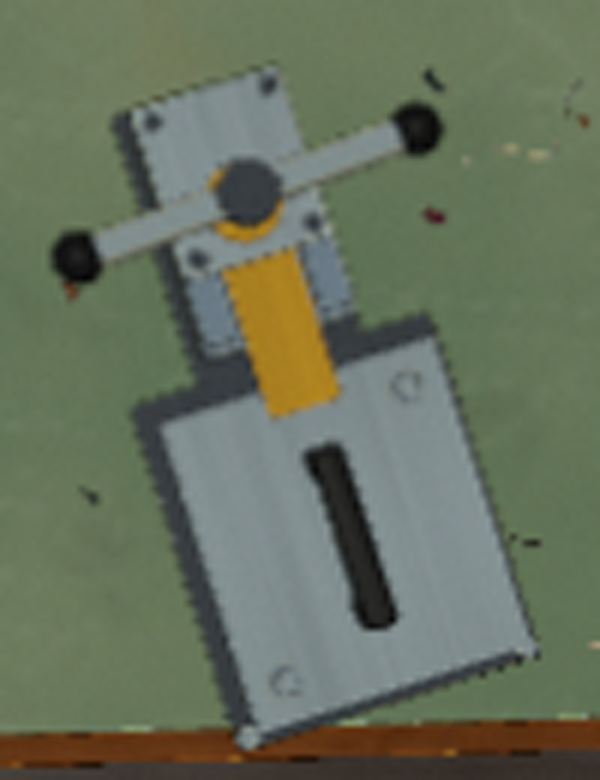

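View pics/c2.png

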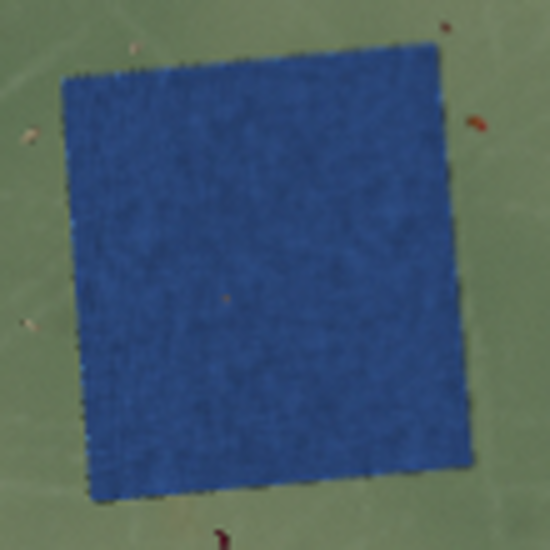

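View pics/c3.png

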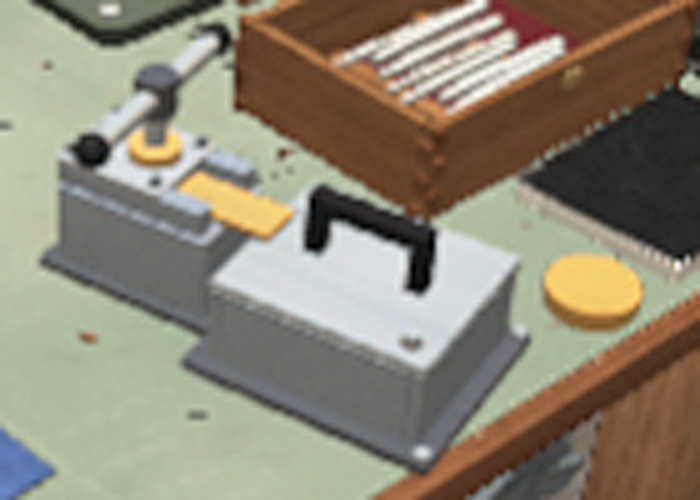

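Run:
```python
from h import *
c=cal('top'); s=cal('scene')
def C(x0,y0,sc,p): return (x0+(p[0]+.5)/sc-.5, y0+(p[1]+.5)/sc-.5)
t=lambda p,z: atz(c,C(300,175,6,p),z)
b1=t((77,257),.11);b2=t((416,129),.11);print('balls',b1,b2,(b1+b2)/2,np.linalg.norm(b1-b2),'bar yaw',np.degrees(np.arctan2(*(b1-b2)[[1,0]])))
p1=t((287,682),.06);p2=t((407,387),.06);print('pins',p1,p2,(p1+p2)/2,np.linalg.norm(p1-p2))
d=p2-p1; yaw=np.arctan2(d[1],d[0])-np.arctan2(-72,84); print('yaw pins',np.degrees(yaw))
h1=t((323,450),.09);h2=t((379,622),.09);print('handle',h1,h2,(h1+h2)/2,np.linalg.norm(h1-h2),np.degrees(np.arctan2(*(h1-h2)[[1,0]])))
e1=t((160,428),.055);e2=t((437,335),.055);print('edge',e1,e2,np.linalg.norm(e1-e2),np.degrees(np.arctan2(*(e1-e2)[[1,0]]))-90)
q=lambda p,z: atz(c,C(185,160,5,p),z)
P=[q(p,.004) for p in [(63,78),(437,43),(471,465),(92,500)]]
print('pad',np.array(P),np.mean(P,0))
# scene check of balls
z=lambda p,zz: atz(s,C(320,170,5,p),zz)
print('scene balls',z((92,150),.11),z((217,40),.11), 'bar',z((317,192),.09),z((434,238),.09))
```

```text
balls [0.52708557 0.25925117 0.11      ] [0.56680312 0.14547063 0.11      ] [0.54694434 0.2023609  0.11      ] 0.12051346435981516 bar yaw 109.24264186603658
pins [0.38187584 0.19106773 0.06      ] [0.48216096 0.1462041  0.06      ] [0.4320184  0.16863591 0.06      ] 0.10986286973028854
yaw pins 16.499423296104677
handle [0.46130173 0.17841296 0.09      ] [0.40344174 0.161476   0.09      ] [0.43237173 0.16994448 0.09      ] 0.060287976142754995 16.31597650200186
edge [0.47031498 0.23234563 0.055     ] [0.50010954 0.13451028 0.055     ] 0.10227155094794338 16.937470505057973
pad [[0.63522293 0.51601037 0.004     ]
 [0.64657184 0.34793805 0.004     ]
 [0.4586128  0.33598549 0.004     ]
 [0.44717662 0.5032965  0.004     ]] [0.54689605 0.4258076  0.004     ]
scene balls [0.52737383 0.26192169 0.11      ] [0.56562446 0.1494312  0.11      ] bar [0.45719195 0.18307198 0.09      ] [0.39862556 0.16714026 0.09      ]
```

```bash
cat >> h.py <<'E'
def pose():
    s=robot.state(); Rm=R.from_rotvec(s['tcp_rot']).as_matrix(); return s,np.array(s['eef_pos']),Rm
def rep():
    s,p,Rm=pose()
    print('t %.2f'%s['t'],'p',p.round(4),'jawyaw %.2f'%np.degrees(np.arctan2(Rm[1,2],Rm[0,2])),'tilt(tool y)',Rm[:,1].round(3),'q',np.round(s['joint_pos'],3),'F',np.round(s['force'],1),'M',np.round(s['wrist_torque'],2),'gap %.4f'%s['finger_gap'])
def to(target):
    s,p,Rm=pose(); d=(np.array(target)-p)@Rm*100; print('tool shift cm',d.round(2))
def lev():
    # rotvec deg in tool frame that makes tool y straight down
    s,p,Rm=pose(); d=Rm.T@np.array([0,0,-1.]); a=np.cross([0,1,0],d); print('level deg',np.degrees(a).round(2))
E
python3 - <<'E'
from h import *
rep(); lev(); s,p,Rm=pose(); print(Rm.round(3)); to([.547,.203,.30])
E
```

```text
t 0.15 p [ 0.146  -0.5299  0.2414] jawyaw -74.60 tilt(tool y) [-0.     0.002 -1.   ] q [-1.405  0.088  1.372  0.     1.684 -0.103] F [-0.3 -0.9  0.3] M [-0.    0.01 -0.01] gap 0.0854
level deg [ 0.1   0.   -0.01]
[[-0.964 -0.     0.266]
 [-0.266  0.002 -0.964]
 [-0.    -1.    -0.002]]
tool shift cm [-58.13  -5.75 -60.02]
```

Request:
arm_command([
  {"ty": -5, "fingers": 0.7},
  {"tx": -3, "ty": -1, "tz": -3},
  {"tx": -3.4, "tz": -3.5},
  {"tx": -3.4, "tz": -3.5},
  {"tx": -3.4, "tz": -3.5},
  {"tx": -3.4, "tz": -3.5},
  {"tx": -3.4, "tz": -3.5},
  {"tx": -3.4, "tz": -3.5},
  {"tx": -3.4, "tz": -3.5},
  {"tx": -3.4, "tz": -3.5},
  {"tx": -3.4, "tz": -3.5},
  {"tx": -3.4, "tz": -3.5},
])

```text
schema error: expected keys fingers, tx, ty, tz, wx, wy, wz
```

Run:
```python
from h import *
rep(); lev(); to([.547,.203,.28])
```

```text
t 0.15 p [ 0.146  -0.5299  0.2414] jawyaw -74.60 tilt(tool y) [-0.     0.002 -1.   ] q [-1.405  0.088  1.372  0.     1.684 -0.103] F [-0.3 -0.9  0.3] M [-0.    0.01 -0.01] gap 0.0854
level deg [ 0.1   0.   -0.01]
tool shift cm [-58.12  -3.75 -60.01]
```

All keys are required.

Request:
arm_command([
  {"fingers": 0.7, "tx": 0, "ty": -5, "tz": 0, "wx": 0, "wy": 0, "wz": 0},
  {"fingers": 0.7, "tx": -3, "ty": -1, "tz": -3, "wx": 0, "wy": 0, "wz": 0},
  {"fingers": 0.7, "tx": -3.4, "ty": 0, "tz": -3.5, "wx": 0, "wy": 0, "wz": 0},
  {"fingers": 0.7, "tx": -3.4, "ty": 0, "tz": -3.5, "wx": 0, "wy": 0, "wz": 0},
  {"fingers": 0.7, "tx": -3.4, "ty": 0, "tz": -3.5, "wx": 0, "wy": 0, "wz": 0},
  {"fingers": 0.7, "tx": -3.4, "ty": 0, "tz": -3.5, "wx": 0, "wy": 0, "wz": 0},
  {"fingers": 0.7, "tx": -3.4, "ty": 0, "tz": -3.5, "wx": 0, "wy": 0, "wz": 0},
  {"fingers": 0.7, "tx": -3.4, "ty": 0, "tz": -3.5, "wx": 0, "wy": 0, "wz": 0},
  {"fingers": 0.7, "tx": -3.4, "ty": 0, "tz": -3.5, "wx": 0, "wy": 0, "wz": 0},
  {"fingers": 0.7, "tx": -3.4, "ty": 0, "tz": -3.5, "wx": 0, "wy": 0, "wz": 0},
])

```text
t: 1.15
eef_pos: [0.3573, -0.1413, 0.2988]
tcp_rot: [-0.266, 2.108, -2.063]
force: [0.8, -0.9, 0.3]
finger_gap: 0.06
```

Run:
```python
from h import *
rep(); lev(); to([.547,.203,.28])
```

```text
t 1.15 p [ 0.3573 -0.1413  0.2988] jawyaw -75.41 tilt(tool y) [-0.002  0.021 -1.   ] q [-0.539 -0.284  1.599  0.018  1.839  0.782] F [ 0.8 -0.9  0.3] M [-0.03 -0.01  0.06] gap 0.0600
level deg [ 1.2   0.   -0.21]
tool shift cm [-27.02   2.58 -28.5 ]
```

Request:
arm_command([
  {"fingers": 0.7, "tx": -3.4, "ty": 0, "tz": -3.5, "wx": 1, "wy": 0, "wz": 0},
  {"fingers": 0.7, "tx": -3.4, "ty": 0, "tz": -3.5, "wx": 0, "wy": 0, "wz": 0},
  {"fingers": 0.7, "tx": -3.4, "ty": 0, "tz": -3.5, "wx": 0, "wy": 0, "wz": 0},
  {"fingers": 0.7, "tx": -3.4, "ty": 0, "tz": -3.5, "wx": 0, "wy": 0, "wz": 0},
  {"fingers": 0.7, "tx": -3.4, "ty": 0, "tz": -3.5, "wx": 0, "wy": 0, "wz": 0},
  {"fingers": 0.7, "tx": -3.4, "ty": 0, "tz": -3.5, "wx": 0, "wy": 0, "wz": 0},
  {"fingers": 0.7, "tx": -3.4, "ty": 0, "tz": -3.5, "wx": 0, "wy": 0, "wz": 0},
  {"fingers": 0.7, "tx": -2, "ty": 0, "tz": -2, "wx": 0, "wy": 0, "wz": 0},
])

```text
t: 1.95
eef_pos: [0.5409, 0.1933, 0.299]
tcp_rot: [-0.267, 2.083, -2.08]
force: [-0.4, 0.2, -0.0]
finger_gap: 0.0596
```

Run:
```python
from h import *
rep(); lev(); to([.547,.203,.25])
snap('wrist','w1.png')
```

```text
t 1.95 p [0.5409 0.1933 0.299 ] jawyaw -75.14 tilt(tool y) [ 0.004  0.002 -1.   ] q [2.440e-01 1.360e-01 1.206e+00 1.000e-03 1.796e+00 1.556e+00] F [-0.4  0.2 -0. ] M [-0.    0.01 -0.04] gap 0.0596
level deg [ 0.03  0.   -0.23]
tool shift cm [-0.82  4.9  -0.78]
```

View pics/w1.png

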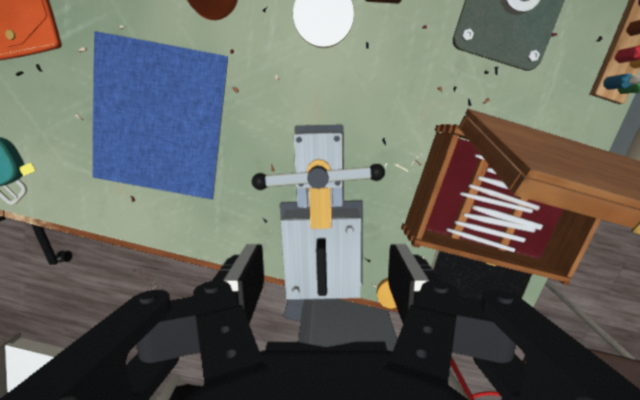

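The wrist view shows the balls at (260,181) and (377,172), the pins at (350,228) and (296,289), and the pad corners at (95,32), (227,57), (213,199) and (93,178). I'll cross-check these against the top view.

Run:
```python
from h import *
c=cal('wrist')
f=lambda p,z: atz(c,p,z)
b1=f((260,181),.11);b2=f((377,172),.11);print((b1+b2)/2,np.linalg.norm(b1-b2),np.degrees(np.arctan2(*(b1-b2)[[1,0]])))
p1=f((296,289),.06);p2=f((350,228),.06);d=p2-p1;print((p1+p2)/2,np.linalg.norm(d),np.degrees(np.arctan2(d[1],d[0])-np.arctan2(-72,84)))
P=[f(p,.004) for p in [(95,32),(227,57),(213,199),(93,178)]];print(np.array(P),np.mean(P,0))
```

```text
[0.54808941 0.20702038 0.11      ] 0.12059855731333369 109.45736062703844
[0.43672784 0.17404261 0.06      ] 0.10945643661171306 16.42693507923344
[[0.63421707 0.52079281 0.004     ]
 [0.64625481 0.353769   0.004     ]
 [0.45997782 0.33904744 0.004     ]
 [0.44603517 0.50776637 0.004     ]] [0.54662122 0.4303439  0.004     ]
```

Request:
arm_command([
  {"fingers": 0.7, "tx": -0.9, "ty": 4, "tz": -1, "wx": 0, "wy": 0, "wz": 0},
  {"fingers": 0.7, "tx": 0, "ty": 2, "tz": 0, "wx": 0, "wy": 8.4, "wz": 0},
  {"fingers": 0.7, "tx": 0, "ty": 2, "tz": 0, "wx": 0, "wy": 8.4, "wz": 0},
  {"fingers": 0.7, "tx": 0, "ty": 2, "tz": 0, "wx": 0, "wy": 8.4, "wz": 0},
  {"fingers": 0.7, "tx": 0, "ty": 0, "tz": 0, "wx": 0, "wy": 8.4, "wz": 0},
  {"fingers": 0.7, "tx": 0, "ty": 0, "tz": 0, "wx": 0, "wy": 8.4, "wz": 0},
  {"fingers": 0.7, "tx": 0, "ty": 0, "tz": 0, "wx": 0, "wy": 0, "wz": 0},
])

```text
t: 2.7
eef_pos: [0.5473, 0.2108, 0.1887]
tcp_rot: [-0.479, -1.948, 1.947]
force: [0.1, 0.1, 0.4]
finger_gap: 0.0597
```

Run:
```python
from h import *
rep(); lev(); to([.547,.205,.10])
snap('wrist','w2.png')
```

```text
t 2.70 p [0.5473 0.2108 0.1887] jawyaw -117.92 tilt(tool y) [-0.005  0.002 -1.   ] q [0.269 0.187 1.365 0.003 1.594 2.328] F [0.1 0.1 0.4] M [ 0.02 -0.03  0.02] gap 0.0597
level deg [-0.04  0.    0.28]
tool shift cm [-0.28  8.87  0.52]
```

View pics/w2.png

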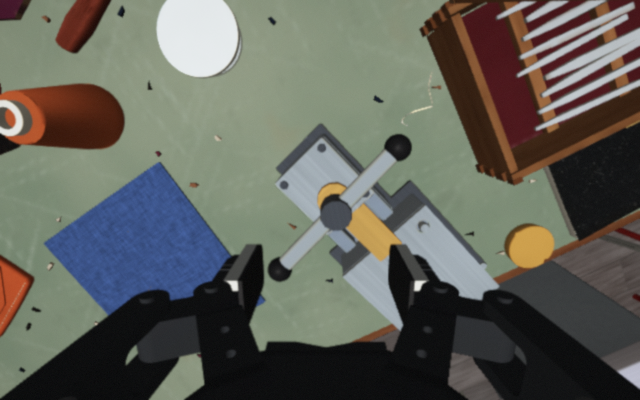

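The bar lies about 46° ahead of the jaw line, with the balls at (281,268) and (398,147). I'll check the hub position once more from here.

Run:
```python
from h import *
c=cal('wrist')
f=lambda p,z: atz(c,p,z)
b1=f((281,268),.11);b2=f((398,147),.11);print((b1+b2)/2,np.linalg.norm(b1-b2),np.degrees(np.arctan2(*(b1-b2)[[1,0]])))
```

```text
[0.54687427 0.2033669  0.11      ] 0.11926059312291123 109.67305715102044
```

Request:
arm_command([
  {"fingers": 0.7, "tx": -0.3, "ty": 3, "tz": 0.6, "wx": 0, "wy": 0, "wz": 0.3},
  {"fingers": 0.7, "tx": 0, "ty": 3, "tz": 0, "wx": 0, "wy": 0, "wz": 0},
  {"fingers": 0.7, "tx": 0, "ty": 2.5, "tz": 0, "wx": 0, "wy": 0, "wz": 0},
  {"fingers": 0.7, "tx": 0, "ty": 0, "tz": 0, "wx": 0, "wy": 0, "wz": 0},
])

```text
t: 3.15
eef_pos: [0.549, 0.2037, 0.1044]
tcp_rot: [-0.479, -1.963, 1.958]
force: [-0.1, -0.8, -0.4]
finger_gap: 0.0599
```

Run:
```python
from h import *
rep(); lev(); to([.547,.204,.10])
snap('scene','s2.png'); crop('s2.png',300,130,460,250,5,'s2c.png')
```

```text
t 3.15 p [0.549  0.2037 0.1044] jawyaw -117.08 tilt(tool y) [ 0.007  0.001 -1.   ] q [ 2.590e-01  2.260e-01  1.490e+00 -1.000e-03  1.419e+00  2.303e+00] F [-0.1 -0.8 -0.4] M [ 0.03  0.06 -0.05] gap 0.0599
level deg [ 0.22  0.   -0.33]
tool shift cm [0.19 0.44 0.07]
```

View pics/s2c.png

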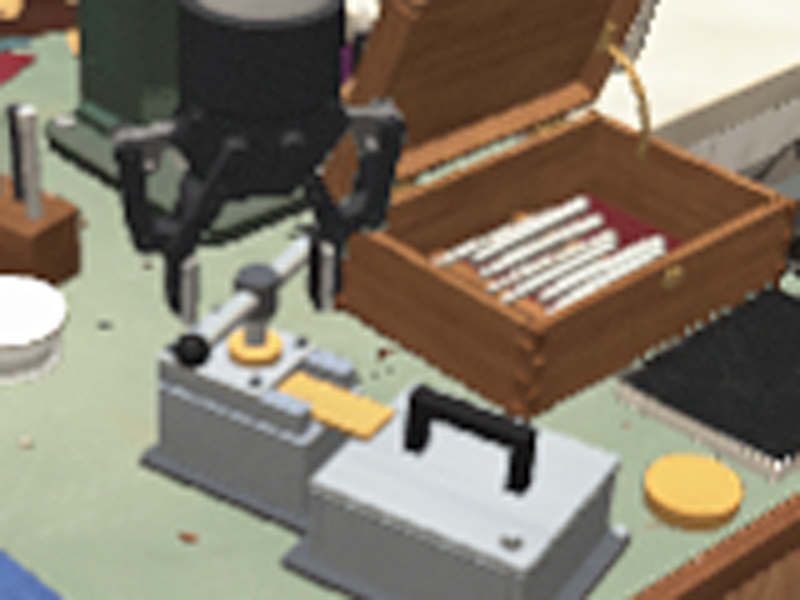

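The fingers straddle the bar on both sides of the hub. Next I'll lower a little and start turning.

Request:
arm_command([
  {"fingers": 0.7, "tx": 0.2, "ty": 0.7, "tz": 0.1, "wx": 0, "wy": 0, "wz": -0.3},
  {"fingers": 0.7, "tx": 0, "ty": 0, "tz": 0, "wx": 0, "wy": -8, "wz": 0},
  {"fingers": 0.7, "tx": 0, "ty": 0, "tz": 0, "wx": 0, "wy": -8, "wz": 0},
  {"fingers": 0.7, "tx": 0, "ty": 0, "tz": 0, "wx": 0, "wy": -8, "wz": 0},
  {"fingers": 0.7, "tx": 0, "ty": 0, "tz": 0, "wx": 0, "wy": -8, "wz": 0},
  {"fingers": 0.7, "tx": 0, "ty": 0, "tz": 0, "wx": 0, "wy": -8, "wz": 0},
])

```text
t: 3.8
eef_pos: [0.546, 0.2041, 0.1042]
tcp_rot: [-0.266, 2.088, -2.078]
force: [0.7, 0.4, -3.6]
finger_gap: 0.0596
```

Run:
```python
from h import *
rep(); lev(); to([.547,.204,.098])
snap('wrist','w3.png')
```

```text
t 3.80 p [0.546  0.2041 0.1042] jawyaw -75.28 tilt(tool y) [ 0.002  0.005 -1.   ] q [0.258 0.223 1.494 0.004 1.421 1.571] F [ 0.7  0.4 -3.6] M [-0.03 -0.08 -0.16] gap 0.0596
level deg [ 0.25  0.   -0.18]
tool shift cm [-0.09  0.62  0.04]
```

View pics/w3.png

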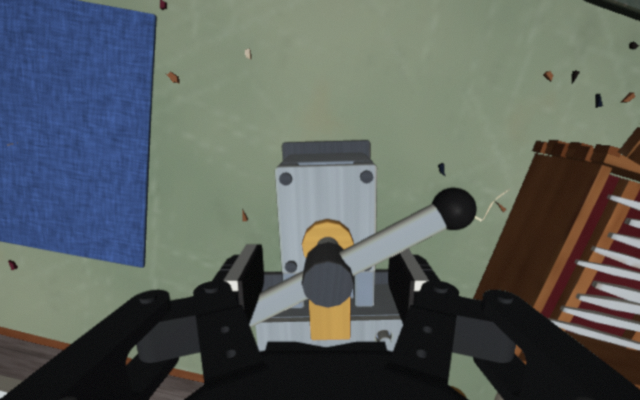

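The bar is turning, with the moment at -0.16 N m, which matches its friction. I'll continue.

Request:
arm_command([
  {"fingers": 0.7, "tx": 0, "ty": 0.5, "tz": 0, "wx": 0, "wy": -8, "wz": 0},
  {"fingers": 0.7, "tx": 0, "ty": 0, "tz": 0, "wx": 0, "wy": -8.5, "wz": 0},
  {"fingers": 0.7, "tx": 0, "ty": 0, "tz": 0, "wx": 0, "wy": -8.5, "wz": 0},
  {"fingers": 0.7, "tx": 0, "ty": 0, "tz": 0, "wx": 0, "wy": -8.5, "wz": 0},
  {"fingers": 0.7, "tx": 0, "ty": 0, "tz": 0, "wx": 0, "wy": -8.5, "wz": 0},
  {"fingers": 0.7, "tx": 0, "ty": 0, "tz": 0, "wx": 0, "wy": -8.5, "wz": 0},
  {"fingers": 0.7, "tx": 0, "ty": 0, "tz": 0, "wx": 0, "wy": -8.5, "wz": 0},
  {"fingers": 0.7, "tx": 0, "ty": 0, "tz": 0, "wx": 0, "wy": -8.5, "wz": 0},
])

```text
t: 4.65
eef_pos: [0.5467, 0.2035, 0.1039]
tcp_rot: [-1.144, 1.294, -1.292]
force: [0.4, -0.2, -4.1]
finger_gap: 0.0595
```

Run:
```python
from h import *
rep(); lev(); to([.547,.204,.098])
```

```text
t 4.65 p [0.5467 0.2035 0.1039] jawyaw -6.69 tilt(tool y) [ 0.005  0.005 -1.   ] q [0.257 0.222 1.496 0.004 1.418 0.373] F [ 0.4 -0.2 -4.1] M [-0.04  0.03 -0.14] gap 0.0595
level deg [-0.23  0.   -0.34]
tool shift cm [-0.05  0.59  0.02]
```

Request:
arm_command([
  {"fingers": 0.7, "tx": 0, "ty": 0.3, "tz": 0, "wx": 0, "wy": -8.5, "wz": 0},
  {"fingers": 0.7, "tx": 0, "ty": 0, "tz": 0, "wx": 0, "wy": -8.5, "wz": 0},
  {"fingers": 0.7, "tx": 0, "ty": 0, "tz": 0, "wx": 0, "wy": -8.5, "wz": 0},
  {"fingers": 0.7, "tx": 0, "ty": 0, "tz": 0, "wx": 0, "wy": -8.5, "wz": 0},
  {"fingers": 0.7, "tx": 0, "ty": 0, "tz": 0, "wx": 0, "wy": -8.5, "wz": 0},
  {"fingers": 0.7, "tx": 0, "ty": 0, "tz": 0, "wx": 0, "wy": -8.5, "wz": 0},
  {"fingers": 0.7, "tx": 0, "ty": 0, "tz": 0, "wx": 0, "wy": -8.5, "wz": 0},
  {"fingers": 0.7, "tx": 0, "ty": 0, "tz": 0, "wx": 0, "wy": -8.5, "wz": 0},
  {"fingers": 0.7, "tx": 0, "ty": 0, "tz": 0, "wx": 0, "wy": -8.5, "wz": 0},
  {"fingers": 0.7, "tx": 0, "ty": 0, "tz": 0, "wx": 0, "wy": -8.5, "wz": 0},
  {"fingers": 0.7, "tx": 0, "ty": 0, "tz": 0, "wx": 0, "wy": -8.5, "wz": 0},
  {"fingers": 0.7, "tx": 0, "ty": 0, "tz": 0, "wx": 0, "wy": -8.5, "wz": 0},
])

```text
t: 5.85
eef_pos: [0.5463, 0.2041, 0.1054]
tcp_rot: [-1.561, -0.092, 0.084]
force: [-0.6, -0.5, -4.9]
finger_gap: 0.0597
```

Run:
```python
from h import *
rep(); lev(); to([.547,.204,.098]); snap('top','t3.png'); crop('t3.png',280,160,400,300,4,'t3c.png')
```

```text
t 5.85 p [0.5463 0.2041 0.1054] jawyaw 96.45 tilt(tool y) [ 0.005  0.009 -1.   ] q [ 0.256  0.22   1.495  0.007  1.42  -1.428] F [-0.6 -0.5 -4.9] M [-0.03  0.03 -0.24] gap 0.0597
level deg [-0.47  0.    0.32]
tool shift cm [ 0.07  0.74 -0.02]
```

View pics/t3c.png

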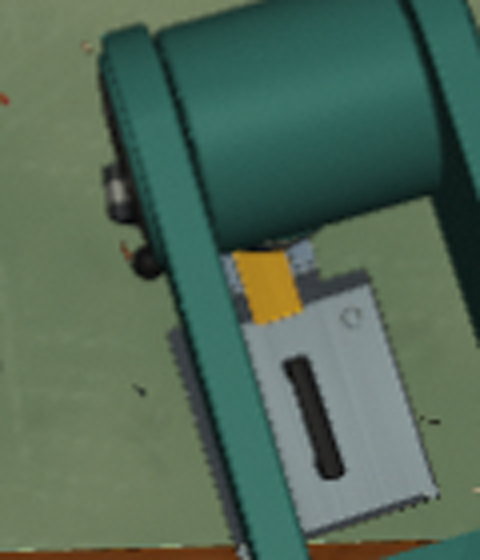

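Request:
arm_command([
  {"fingers": 0.7, "tx": 0, "ty": 0.3, "tz": 0, "wx": 0, "wy": -8.5, "wz": 0},
  {"fingers": 0.7, "tx": 0, "ty": 0, "tz": 0, "wx": 0, "wy": -8.5, "wz": 0},
  {"fingers": 0.7, "tx": 0, "ty": 0, "tz": 0, "wx": 0, "wy": -8.5, "wz": 0},
  {"fingers": 0.7, "tx": 0, "ty": 0, "tz": 0, "wx": 0, "wy": -8.5, "wz": 0},
  {"fingers": 0.7, "tx": 0, "ty": 0, "tz": 0, "wx": 0, "wy": -8.5, "wz": 0},
  {"fingers": 0.7, "tx": 0, "ty": 0, "tz": 0, "wx": 0, "wy": 8, "wz": 0},
  {"fingers": 0.7, "tx": 0, "ty": 0, "tz": 0, "wx": 0, "wy": 8, "wz": 0},
  {"fingers": 0.7, "tx": 0, "ty": 0, "tz": 0, "wx": 0, "wy": 8, "wz": 0},
  {"fingers": 0.7, "tx": 0, "ty": -3, "tz": 0, "wx": 0, "wy": 0, "wz": 0},
  {"fingers": 0.7, "tx": 0, "ty": -3, "tz": 0, "wx": 0, "wy": 8, "wz": 0},
])

```text
t: 6.9
eef_pos: [0.5461, 0.2033, 0.1686]
tcp_rot: [-1.553, -0.211, 0.2]
force: [0.4, -0.1, 0.5]
finger_gap: 0.0598
```

Run:
```python
from h import *
rep(); lev(); to([.547,.204,.098]); snap('wrist','w4.png')
```

```text
t 6.90 p [0.5461 0.2033 0.1686] jawyaw 105.01 tilt(tool y) [ 0.006  0.009 -1.   ] q [ 0.255  0.179  1.415  0.007  1.54  -1.578] F [ 0.4 -0.1  0.5] M [ 0.04 -0.07 -0.  ] gap 0.0598
level deg [-0.41  0.    0.48]
tool shift cm [ 0.05  7.06 -0.01]
```

View pics/w4.png

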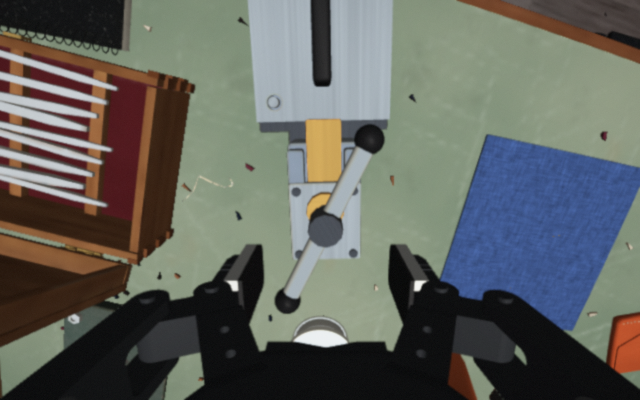

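The balls are now at (371,138) and (287,301), and the tongue tip is just at the cover's edge. I'll compute the bar angle.

Run:
```python
from h import *
c=cal('wrist')
f=lambda p,z: atz(c,p,z)
b1=f((371,138),.11);b2=f((287,301),.11);print((b1+b2)/2,np.linalg.norm(b1-b2),np.degrees(np.arctan2(*(b1-b2)[[1,0]])))
```

```text
[0.55232025 0.20607423 0.11      ] 0.1266448451064491 168.80897740934972
```

Request:
arm_command([
  {"fingers": 0.7, "tx": 0, "ty": 0, "tz": 0, "wx": 0, "wy": 8.5, "wz": 0},
  {"fingers": 0.7, "tx": 0, "ty": 0, "tz": 0, "wx": 0, "wy": 8.5, "wz": 0},
  {"fingers": 0.7, "tx": 0, "ty": 0, "tz": 0, "wx": 0, "wy": 8.5, "wz": 0},
  {"fingers": 0.7, "tx": 0, "ty": 0, "tz": 0, "wx": 0, "wy": 8.5, "wz": 0},
  {"fingers": 0.7, "tx": 0, "ty": 0, "tz": 0, "wx": 0, "wy": 8.5, "wz": 0},
  {"fingers": 0.7, "tx": 0, "ty": 0, "tz": 0, "wx": 0, "wy": 8.5, "wz": 0},
  {"fingers": 0.7, "tx": 0, "ty": 0, "tz": 0, "wx": 0, "wy": 8.5, "wz": 0},
  {"fingers": 0.7, "tx": 0, "ty": 0, "tz": 0, "wx": 0, "wy": 8.5, "wz": 0},
  {"fingers": 0.7, "tx": 0, "ty": 0, "tz": 0, "wx": 0, "wy": 8.5, "wz": 0},
  {"fingers": 0.7, "tx": 0, "ty": 0, "tz": 0, "wx": 0, "wy": 8.5, "wz": 0},
  {"fingers": 0.7, "tx": 0, "ty": 0, "tz": 0, "wx": 0, "wy": 8.5, "wz": 0},
  {"fingers": 0.7, "tx": 0, "ty": 0, "tz": 0, "wx": 0, "wy": 8.5, "wz": 0},
])

```text
t: 8.15
eef_pos: [0.5585, 0.2073, 0.1988]
tcp_rot: [-1.165, 1.154, -1.195]
force: [0.7, 0.1, 0.4]
finger_gap: 0.0599
```

Request:
arm_command([
  {"fingers": 0.7, "tx": 0, "ty": 0, "tz": 0, "wx": 0, "wy": 8.5, "wz": 0},
  {"fingers": 0.7, "tx": 0, "ty": 0, "tz": 0, "wx": 0, "wy": 8.5, "wz": 0},
  {"fingers": 0.7, "tx": 0, "ty": 0, "tz": 0, "wx": 0, "wy": 8.5, "wz": 0},
  {"fingers": 0.7, "tx": 0, "ty": 0, "tz": 0, "wx": 0, "wy": 8.5, "wz": 0},
  {"fingers": 0.7, "tx": 0, "ty": 0, "tz": 0, "wx": 0, "wy": 8.5, "wz": 0},
  {"fingers": 0.7, "tx": 0, "ty": 0, "tz": 0, "wx": 0, "wy": 8.5, "wz": 0},
  {"fingers": 0.7, "tx": 0, "ty": 0, "tz": 0, "wx": 0, "wy": 8.5, "wz": 0},
  {"fingers": 0.7, "tx": 0, "ty": 0, "tz": 0, "wx": 0, "wy": 0, "wz": 0},
])

```text
t: 8.95
eef_pos: [0.5633, 0.209, 0.2114]
tcp_rot: [-0.448, 1.885, -1.87]
force: [0.1, 0.8, 0.4]
finger_gap: 0.0596
```

Run:
```python
from h import *
rep(); lev(); to([.547,.204,.098]); snap('wrist','w5.png')
```

```text
t 8.95 p [0.5633 0.209  0.2114] jawyaw -58.43 tilt(tool y) [ 0.08   0.031 -0.996] q [0.256 0.149 1.366 0.01  1.542 1.275] F [0.1 0.8 0.4] M [ 0.01  0.02 -0.04] gap 0.0596
level deg [-0.89  0.   -4.8 ]
tool shift cm [ 2.6  11.16 -0.6 ]
```

View pics/w5.png

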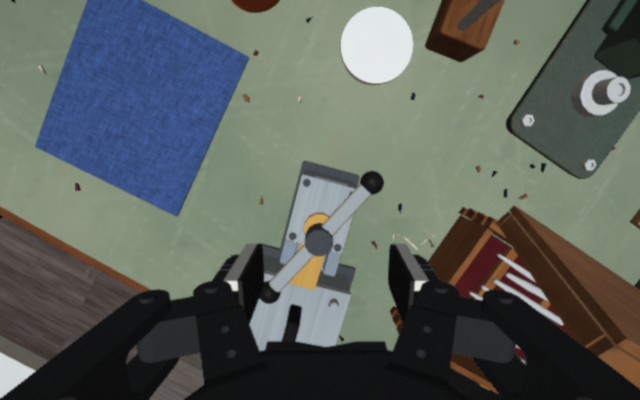

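The pose drifted during the fast spin, with a 5° tilt and 4 cm of rise. I'll level it, then go down.

Request:
arm_command([
  {"fingers": 0.7, "tx": 0, "ty": 0, "tz": 0, "wx": -0.9, "wy": 0, "wz": -4.8},
  {"fingers": 0.7, "tx": 0, "ty": 0, "tz": 0, "wx": 0, "wy": 0, "wz": 0},
])

```text
t: 9.2
eef_pos: [0.563, 0.2089, 0.2125]
tcp_rot: [-0.546, 1.906, -1.906]
force: [0.4, -0.7, 0.7]
finger_gap: 0.06
```

Run:
```python
from h import *
rep(); lev(); to([.547,.204,.15]);
```

```text
t 9.20 p [0.563  0.2089 0.2125] jawyaw -58.04 tilt(tool y) [-0. -0. -1.] q [ 0.261  0.207  1.294 -0.     1.641  1.274] F [ 0.4 -0.7  0.7] M [-0.05 -0.01  0.04] gap 0.0600
level deg [-0.01  0.    0.03]
tool shift cm [ 1.62  6.25 -0.43]
```

Request:
arm_command([
  {"fingers": 0.7, "tx": 1.6, "ty": 3.5, "tz": -0.4, "wx": 0, "wy": 0, "wz": 0},
  {"fingers": 0.7, "tx": 0, "ty": 3, "tz": 0, "wx": 0, "wy": 0, "wz": 0},
  {"fingers": 0.7, "tx": 0, "ty": 0, "tz": 0, "wx": 0, "wy": 0, "wz": 0},
])

```text
t: 9.5
eef_pos: [0.5488, 0.2044, 0.1486]
tcp_rot: [-0.539, 1.9, -1.9]
force: [-0.2, -0.2, -0.2]
finger_gap: 0.0597
```

Run:
```python
from h import *
rep(); lev(); to([.547,.204,.098]);
```

```text
t 9.50 p [0.5488 0.2044 0.1486] jawyaw -57.80 tilt(tool y) [ 0.009  0.002 -1.   ] q [0.26  0.195 1.436 0.    1.501 1.268] F [-0.2 -0.2 -0.2] M [-0.04  0.04 -0.  ] gap 0.0597
level deg [-0.14  0.   -0.5 ]
tool shift cm [ 0.21  5.06 -0.07]
```

Request:
arm_command([
  {"fingers": 0.7, "tx": 0.2, "ty": 3, "tz": 0, "wx": 0, "wy": 0, "wz": -0.4},
  {"fingers": 0.7, "tx": 0, "ty": 2.2, "tz": 0, "wx": 0, "wy": 0, "wz": 0},
  {"fingers": 0.7, "tx": 0, "ty": 0, "tz": 0, "wx": 0, "wy": 0, "wz": 0},
  {"fingers": 0.7, "tx": 0, "ty": 0, "tz": 0, "wx": 0, "wy": -8.5, "wz": 0},
  {"fingers": 0.7, "tx": 0, "ty": 0, "tz": 0, "wx": 0, "wy": -8.5, "wz": 0},
  {"fingers": 0.7, "tx": 0, "ty": 0, "tz": 0, "wx": 0, "wy": -8.5, "wz": 0},
  {"fingers": 0.7, "tx": 0, "ty": 0.2, "tz": 0, "wx": 0, "wy": -8.5, "wz": 0},
  {"fingers": 0.7, "tx": 0, "ty": 0, "tz": 0, "wx": 0, "wy": -8.5, "wz": 0},
])

```text
t: 10.3
eef_pos: [0.5511, 0.2045, 0.1078]
tcp_rot: [-1.062, 1.382, -1.395]
force: [-0.0, 1.4, -5.0]
finger_gap: 0.0596
```

Run:
```python
from h import *
rep(); lev(); to([.547,.204,.098]);
```

```text
t 10.30 p [0.5511 0.2045 0.1078] jawyaw -14.42 tilt(tool y) [ 0.018  0.004 -1.   ] q [ 2.590e-01  2.210e-01  1.489e+00 -1.000e-03  1.413e+00  5.110e-01] F [-0.   1.4 -5. ] M [ 0.33  0.03 -0.23] gap 0.0596
level deg [-0.93  0.   -0.48]
tool shift cm [ 0.16  0.97 -0.4 ]
```

Request:
arm_command([
  {"fingers": 0.7, "tx": 0.2, "ty": 0.8, "tz": -0.4, "wx": -0.9, "wy": -5, "wz": -0.5},
  {"fingers": 0.7, "tx": 0, "ty": 0.3, "tz": 0, "wx": 0, "wy": -8.5, "wz": 0},
  {"fingers": 0.7, "tx": 0, "ty": 0, "tz": 0, "wx": 0, "wy": -8.5, "wz": 0},
  {"fingers": 0.7, "tx": 0, "ty": 0.2, "tz": 0, "wx": 0, "wy": -8.5, "wz": 0},
  {"fingers": 0.7, "tx": 0, "ty": 0, "tz": 0, "wx": 0, "wy": -8.5, "wz": 0},
  {"fingers": 0.7, "tx": 0, "ty": 0.2, "tz": 0, "wx": 0, "wy": -8.5, "wz": 0},
  {"fingers": 0.7, "tx": 0, "ty": 0, "tz": 0, "wx": 0, "wy": -8.5, "wz": 0},
  {"fingers": 0.7, "tx": 0, "ty": 0, "tz": 0, "wx": 0, "wy": -8.5, "wz": 0},
])

```text
t: 11.1
eef_pos: [0.5474, 0.2073, 0.1092]
tcp_rot: [-1.495, 0.527, -0.534]
force: [-2.1, -0.6, -4.8]
finger_gap: 0.0599
```

Run:
```python
from h import *
rep(); lev(); to([.547,.204,.098]);  snap('scene','s6.png'); crop('s6.png',300,130,460,250,5,'s6c.png')
```

```text
t 11.10 p [0.5474 0.2073 0.1092] jawyaw 51.09 tilt(tool y) [ 0.007  0.008 -1.   ] q [ 0.262  0.22   1.487  0.006  1.425 -0.631] F [-2.1 -0.6 -4.8] M [ 0.07  0.29 -0.17] gap 0.0599
level deg [-0.62  0.    0.03]
tool shift cm [ 0.18  1.12 -0.3 ]
```

View pics/s6c.png

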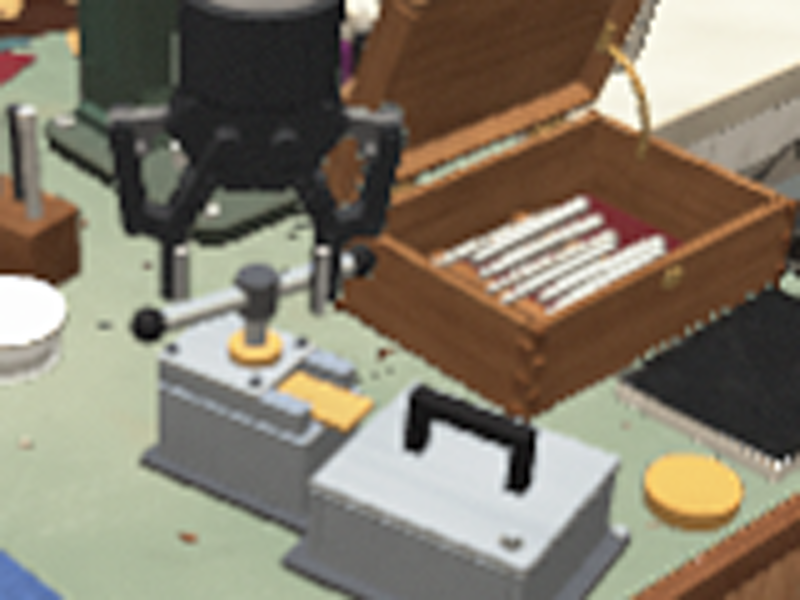

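The bar is still turning and the tongue is now nearly off the cover, but the tool has crept up. I'll back off a hair, lower it and continue.

Request:
arm_command([
  {"fingers": 0.7, "tx": 0.2, "ty": 0, "tz": -0.3, "wx": -0.6, "wy": 5, "wz": 0},
  {"fingers": 0.7, "tx": 0, "ty": 1.3, "tz": 0, "wx": 0, "wy": 0, "wz": 0},
  {"fingers": 0.7, "tx": 0, "ty": 0, "tz": 0, "wx": 0, "wy": -6, "wz": 0},
  {"fingers": 0.7, "tx": 0, "ty": 0, "tz": 0, "wx": 0, "wy": -8, "wz": 0},
  {"fingers": 0.7, "tx": 0, "ty": 0, "tz": 0, "wx": 0, "wy": -8, "wz": 0},
  {"fingers": 0.7, "tx": 0, "ty": 0, "tz": 0, "wx": 0, "wy": -8, "wz": 0},
  {"fingers": 0.7, "tx": 0, "ty": 0, "tz": 0, "wx": 0, "wy": -8, "wz": 0},
  {"fingers": 0.7, "tx": 0, "ty": 0, "tz": 0, "wx": 0, "wy": -8, "wz": 0},
  {"fingers": 0.7, "tx": 0, "ty": 0, "tz": 0, "wx": 0, "wy": -4, "wz": 0},
])

```text
t: 12.05
eef_pos: [0.5454, 0.2052, 0.1019]
tcp_rot: [-1.564, -0.11, 0.108]
force: [-0.6, -0.7, -0.8]
finger_gap: 0.0595
```

Run:
```python
from h import *
rep(); lev(); to([.547,.204,.098]);  snap('wrist','w6.png')
```

```text
t 12.05 p [0.5454 0.2052 0.1019] jawyaw 97.95 tilt(tool y) [ 0.001  0.004 -1.   ] q [ 0.26   0.225  1.496  0.004  1.419 -1.45 ] F [-0.6 -0.7 -0.8] M [-0.05  0.2  -0.21] gap 0.0595
level deg [-0.24  0.    0.06]
tool shift cm [ 0.14  0.39 -0.14]
```

View pics/w6.png

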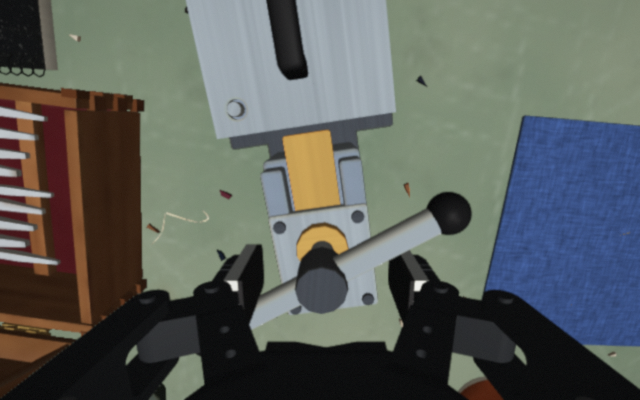

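The tongue is clear of the cover's edge. Small steps from here until the stop is felt.

Request:
arm_command([
  {"fingers": 0.7, "tx": 0, "ty": 0, "tz": 0, "wx": 0, "wy": -3, "wz": 0},
  {"fingers": 0.7, "tx": 0, "ty": 0, "tz": 0, "wx": 0, "wy": -3, "wz": 0},
  {"fingers": 0.7, "tx": 0, "ty": 0, "tz": 0, "wx": 0, "wy": -2, "wz": 0},
])

```text
t: 12.4
eef_pos: [0.5452, 0.205, 0.102]
tcp_rot: [-1.555, -0.22, 0.219]
force: [-1.6, -1.3, -1.3]
finger_gap: 0.0597
```

Run:
```python
from h import *
rep()
```

```text
t 12.40 p [0.5452 0.205  0.102 ] jawyaw 106.02 tilt(tool y) [ 0.     0.004 -1.   ] q [ 0.26   0.225  1.497  0.004  1.419 -1.591] F [-1.6 -1.3 -1.3] M [-0.07  0.14 -0.17] gap 0.0597
```

Request:
arm_command([
  {"fingers": 0.7, "tx": 0, "ty": 0, "tz": 0, "wx": 0, "wy": -2, "wz": 0},
  {"fingers": 0.7, "tx": 0, "ty": 0, "tz": 0, "wx": 0, "wy": -2, "wz": 0},
])

```text
t: 12.6
eef_pos: [0.5452, 0.205, 0.1019]
tcp_rot: [-1.549, -0.268, 0.266]
force: [-1.7, 0.3, -1.2]
finger_gap: 0.0596
```

Run:
```python
from h import *
rep()
```

```text
t 12.60 p [0.5452 0.205  0.1019] jawyaw 109.53 tilt(tool y) [ 0.     0.006 -1.   ] q [ 0.259  0.225  1.497  0.006  1.418 -1.653] F [-1.7  0.3 -1.2] M [ 0.02  0.18 -3.01] gap 0.0596
```

Request:
arm_command([
  {"fingers": 0.7, "tx": 0, "ty": 0, "tz": 0, "wx": 0, "wy": -2, "wz": 0},
])

```text
t: 12.7
eef_pos: [0.5452, 0.205, 0.1019]
tcp_rot: [-1.544, -0.287, 0.285]
force: [-1.8, 1.1, -1.6]
finger_gap: 0.0597
```

Run:
```python
from h import *
rep()
```

```text
t 12.70 p [0.5452 0.205  0.1019] jawyaw 110.91 tilt(tool y) [-0.     0.008 -1.   ] q [ 0.258  0.224  1.497  0.008  1.418 -1.679] F [-1.8  1.1 -1.6] M [ 0.08  0.17 -5.39] gap 0.0597
```

The moment jumped to -3, then -5.4 N m, at the predicted angle, so this is the stop. I'll back off and lift.

Request:
arm_command([
  {"fingers": 0.7, "tx": 0, "ty": 0, "tz": 0, "wx": 0, "wy": 7, "wz": 0},
  {"fingers": 0.7, "tx": 0, "ty": 0, "tz": 0, "wx": 0, "wy": 8, "wz": 0},
  {"fingers": 0.7, "tx": 0, "ty": 0, "tz": 0, "wx": 0, "wy": 7, "wz": 0},
  {"fingers": 0.7, "tx": 0, "ty": -3, "tz": 0, "wx": 0, "wy": 0, "wz": 0},
  {"fingers": 0.7, "tx": 0, "ty": -4, "tz": 0, "wx": 0, "wy": 0, "wz": 0},
  {"fingers": 0.7, "tx": 0, "ty": -4, "tz": 0, "wx": 0, "wy": 0, "wz": 0},
  {"fingers": 0.7, "tx": 0, "ty": -2, "tz": 0, "wx": 0, "wy": -8, "wz": 0},
  {"fingers": 0.7, "tx": 0, "ty": 0, "tz": 0, "wx": 0, "wy": -8, "wz": 0},
  {"fingers": 0.7, "tx": 0, "ty": 0, "tz": 0, "wx": 0, "wy": 0, "wz": 0},
])

```text
t: 13.6
eef_pos: [0.5491, 0.2047, 0.2423]
tcp_rot: [-1.554, -0.232, 0.203]
force: [0.9, -0.2, 0.3]
finger_gap: 0.06
```

Run:
```python
from h import *
rep(); lev(); to([.432,.171,.20]);  snap('wrist','w7.png')
```

```text
t 13.60 p [0.5491 0.2047 0.2423] jawyaw 105.89 tilt(tool y) [ 0.018  0.008 -1.   ] q [ 0.258  0.154  1.297  0.004  1.671 -1.59 ] F [ 0.9 -0.2  0.3] M [ 0.01 -0.03 -0.01] gap 0.0600
level deg [-0.19  0.    1.12]
tool shift cm [-12.27   3.99  -0.05]
```

View pics/w7.png

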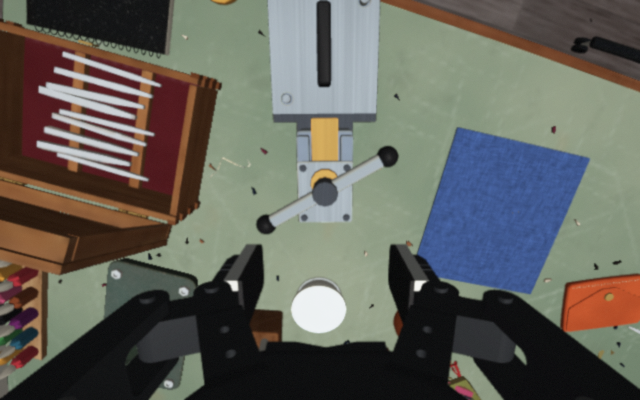

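The balls are now at (388,156) and (265,225). Next I'll go over the cover handle.

Run:
```python
from h import *
# w7 pose is current pose
c=cal('wrist')
f=lambda p,z: atz(c,p,z)
b1=f((265,225),.11);b2=f((388,156),.11);print((b1+b2)/2,np.linalg.norm(b1-b2),'bar',np.degrees(np.arctan2(*(b1-b2)[[1,0]])))
```

```text
[0.54733109 0.20430948 0.11      ] 0.12208452280707908 bar -44.296816282161714
```

Request:
arm_command([
  {"fingers": 0.7, "tx": -3, "ty": 0, "tz": 0, "wx": -0.2, "wy": 0, "wz": 1.1},
  {"fingers": 0.7, "tx": -4, "ty": 1, "tz": 0, "wx": 0, "wy": 0, "wz": 0},
  {"fingers": 0.7, "tx": -4, "ty": 2, "tz": 0, "wx": 0, "wy": 0, "wz": 0},
  {"fingers": 0.7, "tx": -1.3, "ty": 1, "tz": 0, "wx": 0, "wy": 0, "wz": 0},
  {"fingers": 0.7, "tx": 0, "ty": 0, "tz": 0, "wx": 0, "wy": 0, "wz": 0},
])

```text
t: 14.15
eef_pos: [0.4266, 0.1703, 0.1965]
tcp_rot: [-1.563, -0.207, 0.211]
force: [-0.2, 1.4, -0.4]
finger_gap: 0.0599
```

Run:
```python
from h import *
rep(); lev(); to([.432,.171,.20]);  snap('wrist','w8.png'); snap('top','t8.png'); snap('scene','s8.png'); crop('s8.png',300,130,460,250,5,'s8c.png')
```

```text
t 14.15 p [0.4266 0.1703 0.1965] jawyaw 105.27 tilt(tool y) [-0.002 -0.002 -1.   ] q [ 0.257 -0.101  1.648 -0.002  1.597 -1.58 ] F [-0.2  1.4 -0.4] M [ 0.04 -0.03  0.04] gap 0.0599
level deg [ 0.09  0.   -0.15]
tool shift cm [ 0.54 -0.35 -0.08]
```

View pics/w8.png

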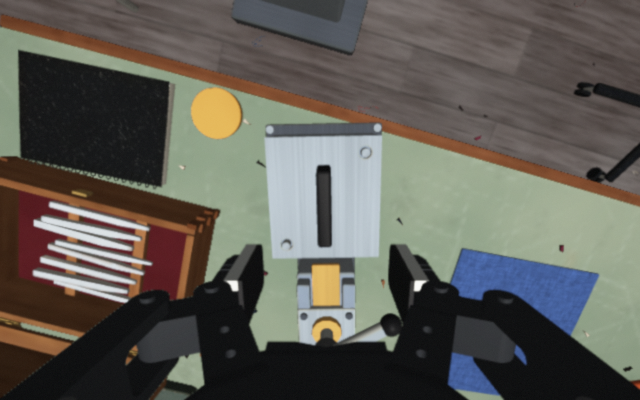

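View pics/s8c.png

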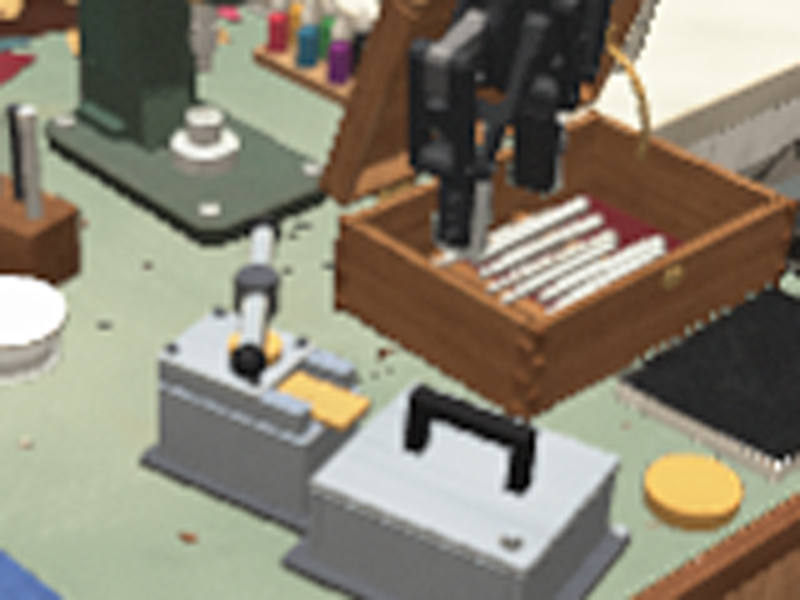

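The bar's yaw reads 135.7°, against about 136° expected at the stop. In the wrist view the handle runs (323,165)-(324,247), with the pins at (366,153) and (286,245).

Run:
```python
from h import *
crop('w8.png',255,110,395,270,4,'w8c.png')
```

```text
(no output)
```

View pics/w8c.png

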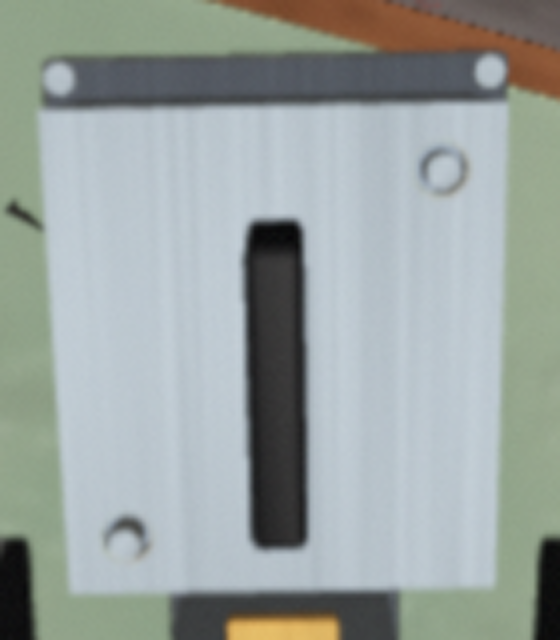

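Run:
```python
from h import *
c=cal('wrist')
C=lambda p:(255+(p[0]+.5)/4-.5,110+(p[1]+.5)/4-.5)
f=lambda p,z: atz(c,C(p),z)
a=f((275,255),.09);b=f((279,547),.09);print('handle',(a+b)/2,np.linalg.norm(a-b),np.degrees(np.arctan2(*(b-a)[[1,0]])))
p1=f((443,170),.06);p2=f((126,538),.06);d=p2-p1;print('pins',(p1+p2)/2,np.linalg.norm(d),np.degrees(np.arctan2(d[1],d[0])-np.arctan2(-72,84)))
E=[f(p,.055) for p in [(40,108),(508,102),(495,585),(70,592)]];E=np.array(E);print(E,E.mean(0)); 
e=E[2]-E[1];print(np.linalg.norm(e),np.degrees(np.arctan2(e[1],e[0])))
P=[atz(c,p,.004) for p in [(463,248),(598,275)]];print(P)
```

```text
handle [0.43593515 0.1717169  0.09      ] 0.0606323702683129 15.917451421654546
pins [0.43481303 0.17143514 0.06      ] 0.10978856113807492 16.04075910887599
[[0.39531304 0.10779172 0.055     ]
 [0.36772699 0.20415764 0.055     ]
 [0.4755616  0.23583289 0.055     ]
 [0.5039791  0.13882389 0.055     ]] [0.43564518 0.17165153 0.055     ]
0.1123904997161079 16.369578802195882
[array([0.46200909, 0.33997161, 0.004     ]), array([0.4524188 , 0.50866983, 0.004     ])]
```

Request:
arm_command([
  {"fingers": 0.7, "tx": 0.6, "ty": 2, "tz": -0.1, "wx": 0, "wy": -1.1, "wz": 0},
  {"fingers": 0.7, "tx": 0, "ty": 3, "tz": 0, "wx": 0, "wy": 0, "wz": 0},
  {"fingers": 0.7, "tx": 0, "ty": 2.5, "tz": 0, "wx": 0, "wy": 0, "wz": 0},
  {"fingers": 0.7, "tx": 0, "ty": 0, "tz": 0, "wx": 0, "wy": 0, "wz": 0},
])

```text
t: 14.7
eef_pos: [0.4448, 0.1736, 0.1271]
tcp_rot: [-1.559, -0.235, 0.212]
force: [-0.2, 1.2, 0.4]
finger_gap: 0.0602
```

Run:
```python
from h import *
rep(); lev(); to([.433,.171,.077]); snap('wrist','w9.png')
```

```text
t 14.70 p [0.4448 0.1736 0.1271] jawyaw 106.32 tilt(tool y) [ 0.015  0.002 -1.   ] q [ 0.255 -0.032  1.724 -0.002  1.434 -1.601] F [-0.2  1.2  0.4] M [-0.01  0.08 -0.02] gap 0.0602
level deg [ 0.13 -0.    0.85]
tool shift cm [-1.28  4.99  0.09]
```

View pics/w9.png

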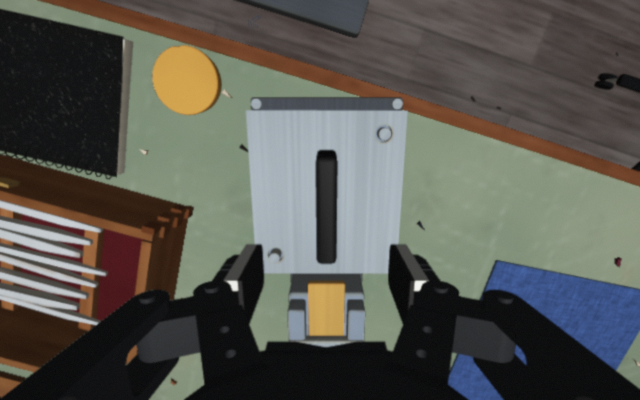

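Request:
arm_command([
  {"fingers": 0.7, "tx": -1.3, "ty": 0, "tz": 0.1, "wx": 0.1, "wy": 0, "wz": 0.8},
  {"fingers": 0.7, "tx": -0.1, "ty": 2, "tz": 0, "wx": 0, "wy": 0, "wz": 0},
  {"fingers": 0.7, "tx": -0.1, "ty": 2, "tz": 0, "wx": 0, "wy": 0, "wz": 0},
  {"fingers": 0.7, "tx": 0, "ty": 0, "tz": 0, "wx": 0, "wy": 0, "wz": 0},
])

```text
t: 15.15
eef_pos: [0.4358, 0.172, 0.0965]
tcp_rot: [-1.558, -0.236, 0.211]
force: [-1.0, -0.5, -0.2]
finger_gap: 0.06
```

Run:
```python
from h import *
rep(); lev(); to([.433,.171,.077]); snap('wrist','w10.png');snap('scene','s10.png'); crop('s10.png',300,130,460,250,5,'s10c.png')
```

```text
t 15.15 p [0.4358 0.172  0.0965] jawyaw 106.29 tilt(tool y) [ 0.015  0.004 -1.   ] q [ 0.255 -0.028  1.784 -0.     1.369 -1.6  ] F [-1.  -0.5 -0.2] M [-0.01  0.03  0.03] gap 0.0600
level deg [ 0.04 -0.    0.91]
tool shift cm [-0.33  1.95 -0.01]
```

View pics/w10.png

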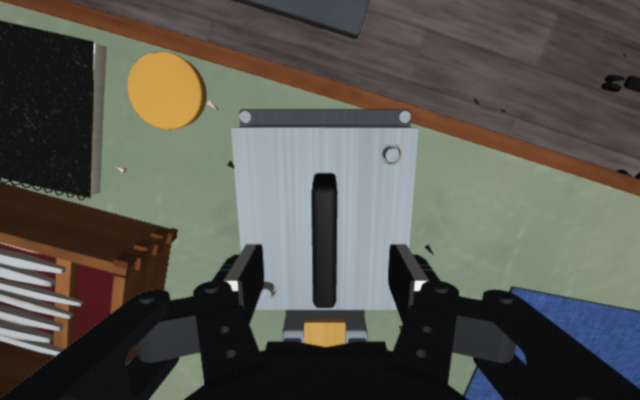

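View pics/s10c.png

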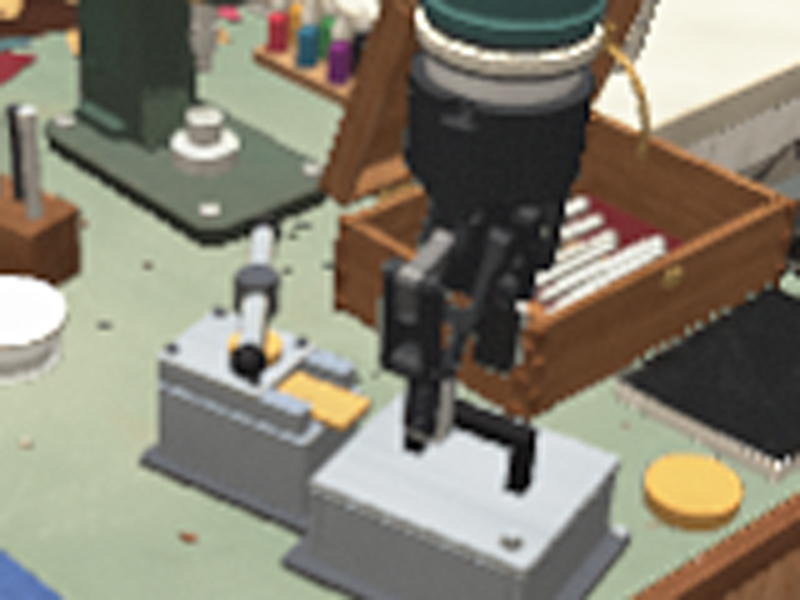

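The handle sits centred between the open fingers. I'll go down and close.

Request:
arm_command([
  {"fingers": 0.7, "tx": -0.4, "ty": 1, "tz": 0, "wx": 0, "wy": 0, "wz": 0.9},
  {"fingers": 0.7, "tx": -0.1, "ty": 0.9, "tz": 0, "wx": 0, "wy": 0, "wz": 0},
  {"fingers": 0.7, "tx": 0, "ty": 0, "tz": 0, "wx": 0, "wy": 0, "wz": 0},
])

```text
t: 15.55
eef_pos: [0.4352, 0.1717, 0.0828]
tcp_rot: [-1.559, -0.232, 0.214]
force: [-0.3, 0.5, 0.6]
finger_gap: 0.0597
```

Run:
```python
from h import *
rep(); lev(); to([.433,.171,.077])
```

```text
t 15.55 p [0.4352 0.1717 0.0828] jawyaw 106.29 tilt(tool y) [ 0.011  0.002 -1.   ] q [ 2.550e-01 -1.300e-02  1.799e+00 -1.000e-03  1.344e+00 -1.600e+00] F [-0.3  0.5  0.6] M [0.   0.   0.08] gap 0.0597
level deg [ 0.06 -0.    0.65]
tool shift cm [-0.24  0.58 -0.  ]
```

Request:
arm_command([
  {"fingers": 0.7, "tx": -0.2, "ty": 0.6, "tz": 0, "wx": 0, "wy": 0, "wz": 0.7},
  {"fingers": 0.7, "tx": 0, "ty": 0, "tz": 0, "wx": 0, "wy": 0, "wz": 0},
  {"fingers": 0, "tx": 0, "ty": 0, "tz": 0, "wx": 0, "wy": 0, "wz": 0},
  {"fingers": 0, "tx": 0, "ty": 0, "tz": 0, "wx": 0, "wy": 0, "wz": 0},
  {"fingers": 0, "tx": 0, "ty": 0, "tz": 0, "wx": 0, "wy": 0, "wz": 0},
  {"fingers": 0, "tx": 0, "ty": 0, "tz": 0, "wx": 0, "wy": 0, "wz": 0},
  {"fingers": 0, "tx": 0, "ty": 0, "tz": 0, "wx": 0, "wy": 0, "wz": 0},
  {"fingers": 0, "tx": 0, "ty": 0, "tz": 0, "wx": 0, "wy": 0, "wz": 0},
], newtons=50)

```text
t: 16.35
eef_pos: [0.4336, 0.1712, 0.0767]
tcp_rot: [-1.561, -0.222, 0.224]
force: [0.2, 0.4, -0.4]
finger_gap: 0.0112
```

Run:
```python
from h import *
rep(); lev()
```

```text
t 16.35 p [0.4336 0.1712 0.0767] jawyaw 106.28 tilt(tool y) [-0.001 -0.001 -1.   ] q [ 2.550e-01 -2.000e-03  1.801e+00 -1.000e-03  1.344e+00 -1.600e+00] F [ 0.2  0.4 -0.4] M [ 0.01 -0.04  0.05] gap 0.0112
level deg [ 0.06  0.   -0.07]
```

Gripped: the gap is 11 mm and the forces are near zero. Lifting straight up.

Request:
arm_command([
  {"fingers": 0, "tx": 0, "ty": -0.6, "tz": 0, "wx": 0, "wy": 0, "wz": 0},
  {"fingers": 0, "tx": 0, "ty": -0.6, "tz": 0, "wx": 0, "wy": 0, "wz": 0},
  {"fingers": 0, "tx": 0, "ty": -0.8, "tz": 0, "wx": 0, "wy": 0, "wz": 0},
  {"fingers": 0, "tx": 0, "ty": -1, "tz": 0, "wx": 0, "wy": 0, "wz": 0},
  {"fingers": 0, "tx": 0, "ty": -1, "tz": 0, "wx": 0, "wy": 0, "wz": 0},
])

```text
t: 16.85
eef_pos: [0.431, 0.1706, 0.1162]
tcp_rot: [-1.561, -0.216, 0.23]
force: [0.1, 1.9, -4.2]
finger_gap: 0.0108
```

Run:
```python
from h import *
rep(); lev(); snap('scene','s11.png'); crop('s11.png',300,130,460,250,5,'s11c.png')
```

```text
t 16.85 p [0.431  0.1706 0.1162] jawyaw 106.28 tilt(tool y) [-0.009 -0.003 -1.   ] q [ 2.550e-01 -3.800e-02  1.753e+00 -1.000e-03  1.436e+00 -1.600e+00] F [ 0.1  1.9 -4.2] M [-0.09 -0.1   0.05] gap 0.0108
level deg [ 0.05  0.   -0.53]
```

View pics/s11c.png

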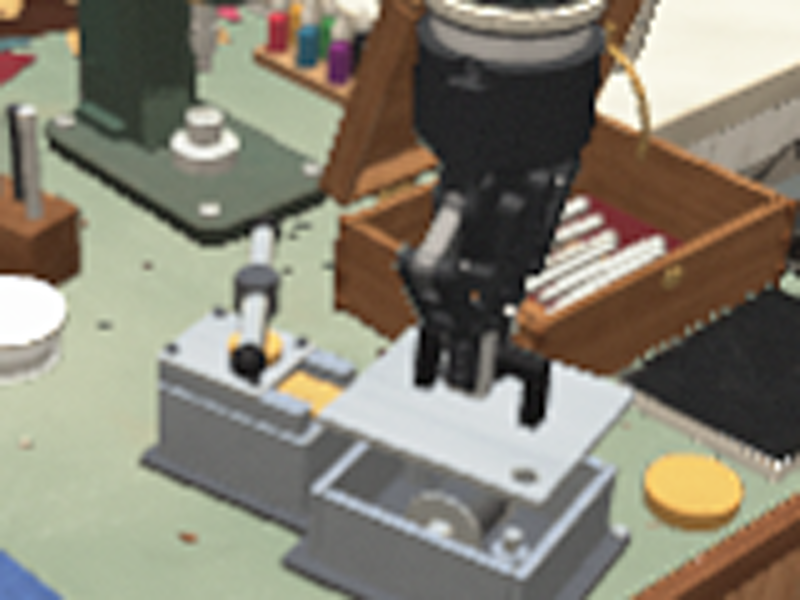

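The cover is off the pins and level. I'll raise it and carry it to the pad.

Request:
arm_command([
  {"fingers": 0, "tx": 0, "ty": -2, "tz": 0, "wx": 0, "wy": 0, "wz": -0.5},
  {"fingers": 0, "tx": 0, "ty": -3, "tz": 0, "wx": 0, "wy": 0, "wz": 0},
  {"fingers": 0, "tx": 0, "ty": -3, "tz": 0, "wx": 0, "wy": 0, "wz": 0},
  {"fingers": 0, "tx": 0, "ty": -1, "tz": 0, "wx": 0, "wy": 4, "wz": 0},
  {"fingers": 0, "tx": 0, "ty": 0, "tz": 0, "wx": 0, "wy": 4.4, "wz": 0},
  {"fingers": 0, "tx": 0, "ty": 0, "tz": 0, "wx": 0, "wy": 4, "wz": 0},
  {"fingers": 0, "tx": 0, "ty": 0, "tz": 0, "wx": 0, "wy": 0, "wz": 0},
])

```text
t: 17.6
eef_pos: [0.4329, 0.1712, 0.2172]
tcp_rot: [-1.568, -0.056, 0.039]
force: [0.0, -0.8, -3.4]
finger_gap: 0.0112
```

Run:
```python
from h import *
rep(); lev(); to([.547,.428,.2])
```

```text
t 17.60 p [0.4329 0.1712 0.2172] jawyaw 93.44 tilt(tool y) [ 0.011  0.002 -1.   ] q [ 2.550e-01 -1.040e-01  1.610e+00 -1.000e-03  1.624e+00 -1.376e+00] F [ 0.  -0.8 -3.4] M [-0.01  0.01  0.01] gap 0.0112
level deg [-0.08  0.    0.63]
tool shift cm [12.91  1.9  24.94]
```

Request:
arm_command([
  {"fingers": 0, "tx": 0.8, "ty": 0, "tz": 1.5, "wx": 0, "wy": 0, "wz": 0.6},
  {"fingers": 0, "tx": 1.6, "ty": 0, "tz": 3.1, "wx": 0, "wy": 0, "wz": 0},
  {"fingers": 0, "tx": 1.6, "ty": 0, "tz": 3.1, "wx": 0, "wy": 0, "wz": 0},
  {"fingers": 0, "tx": 1.6, "ty": 0, "tz": 3.1, "wx": 0, "wy": 0, "wz": 0},
  {"fingers": 0, "tx": 1.6, "ty": 0, "tz": 3.1, "wx": 0, "wy": 0, "wz": 0},
  {"fingers": 0, "tx": 1.6, "ty": 0, "tz": 3.1, "wx": 0, "wy": 0, "wz": 0},
  {"fingers": 0, "tx": 1.6, "ty": 0, "tz": 3.1, "wx": 0, "wy": 0, "wz": 0},
  {"fingers": 0, "tx": 1.6, "ty": 0, "tz": 3.1, "wx": 0, "wy": 0, "wz": 0},
  {"fingers": 0, "tx": 0.5, "ty": 0, "tz": 1, "wx": 0, "wy": 0, "wz": 0},
  {"fingers": 0, "tx": 0, "ty": 0, "tz": 0, "wx": 0, "wy": 0, "wz": 0},
])

```text
t: 18.6
eef_pos: [0.5455, 0.4297, 0.2143]
tcp_rot: [-1.572, -0.056, 0.06]
force: [0.3, 0.8, -3.9]
finger_gap: 0.0113
```

Run:
```python
from h import *
rep(); lev(); to([.547,.428,.10]); snap('wrist','w12.png'); snap('top','t12.png')
```

```text
t 18.60 p [0.5455 0.4297 0.2143] jawyaw 94.24 tilt(tool y) [-0.002 -0.002 -1.   ] q [ 5.860e-01  4.230e-01  1.015e+00 -1.000e-03  1.706e+00 -1.059e+00] F [ 0.3  0.8 -3.9] M [-0.    0.    0.02] gap 0.0113
level deg [ 0.13  0.   -0.13]
tool shift cm [ 0.17 11.43 -0.15]
```

View pics/w12.png

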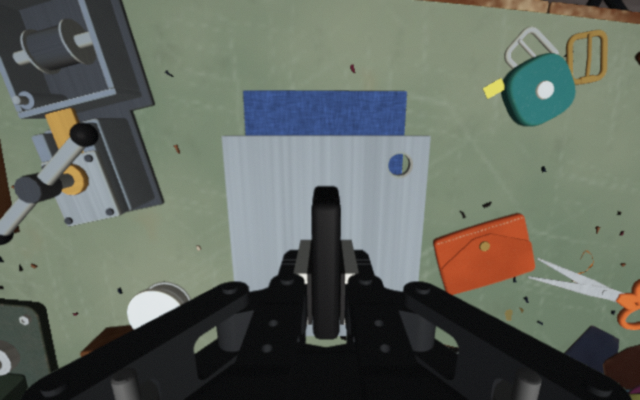

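View pics/t12.png

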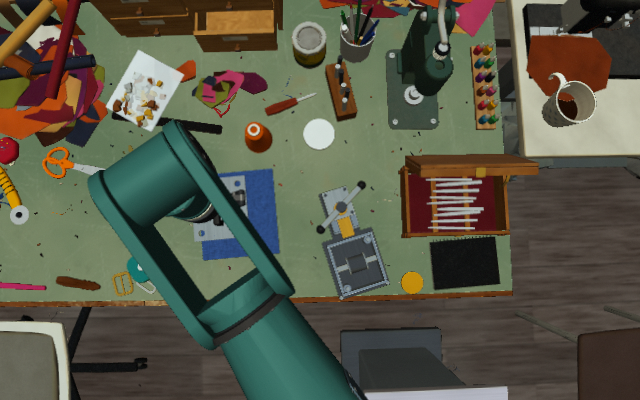

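The cover lines up with the pad: the pad's near corners are at (245,91) and (406,92), and the cover is centred on column 326. Descending.

Request:
arm_command([
  {"fingers": 0, "tx": 0.1, "ty": 3, "tz": -0.1, "wx": 0, "wy": 0, "wz": 0},
  {"fingers": 0, "tx": 0, "ty": 3, "tz": 0, "wx": 0, "wy": 0, "wz": 0},
  {"fingers": 0, "tx": 0, "ty": 3, "tz": 0, "wx": 0, "wy": 0, "wz": 0},
  {"fingers": 0, "tx": 0, "ty": 2, "tz": 0, "wx": 0, "wy": 0, "wz": 0},
  {"fingers": 0, "tx": 0, "ty": 0, "tz": 0, "wx": 0, "wy": 0, "wz": 0},
])

```text
t: 19.2
eef_pos: [0.5462, 0.4211, 0.1059]
tcp_rot: [-1.573, -0.056, 0.054]
force: [-0.1, 0.1, -3.9]
finger_gap: 0.0109
```

Run:
```python
from h import *
rep(); lev(); to([.547,.428,.045])
```

```text
t 19.20 p [0.5462 0.4211 0.1059] jawyaw 94.02 tilt(tool y) [ 0.002 -0.003 -1.   ] q [ 0.576  0.453  1.191 -0.003  1.498 -1.065] F [-0.1  0.1 -3.9] M [0.01 0.01 0.01] gap 0.0109
level deg [ 0.18 -0.    0.08]
tool shift cm [0.12 6.08 0.7 ]
```

Request:
arm_command([
  {"fingers": 0, "tx": 0.1, "ty": 2, "tz": 0.7, "wx": 0.2, "wy": 0, "wz": 0.1},
  {"fingers": 0, "tx": 0, "ty": 2, "tz": 0.1, "wx": 0, "wy": 0, "wz": 0},
  {"fingers": 0, "tx": 0, "ty": 1.5, "tz": 0.1, "wx": 0, "wy": 0, "wz": 0},
  {"fingers": 0, "tx": 0, "ty": 0, "tz": 0, "wx": 0, "wy": 0, "wz": 0},
])

```text
t: 19.6
eef_pos: [0.5487, 0.428, 0.0562]
tcp_rot: [-1.567, -0.058, 0.049]
force: [0.1, 0.3, -3.8]
finger_gap: 0.0113
```

Run:
```python
from h import *
rep(); lev(); to([.547,.428,.031]); snap('scene','s13.png'); crop('s13.png',190,150,350,270,5,'s13c.png')
```

```text
t 19.60 p [0.5487 0.428  0.0562] jawyaw 93.89 tilt(tool y) [ 0.006  0.004 -1.   ] q [ 0.581  0.496  1.232 -0.     1.407 -1.058] F [ 0.1  0.3 -3.8] M [-0.04  0.07  0.03] gap 0.0113
level deg [-0.18  0.    0.35]
tool shift cm [-0.18  2.52  0.  ]
```

View pics/s13c.png

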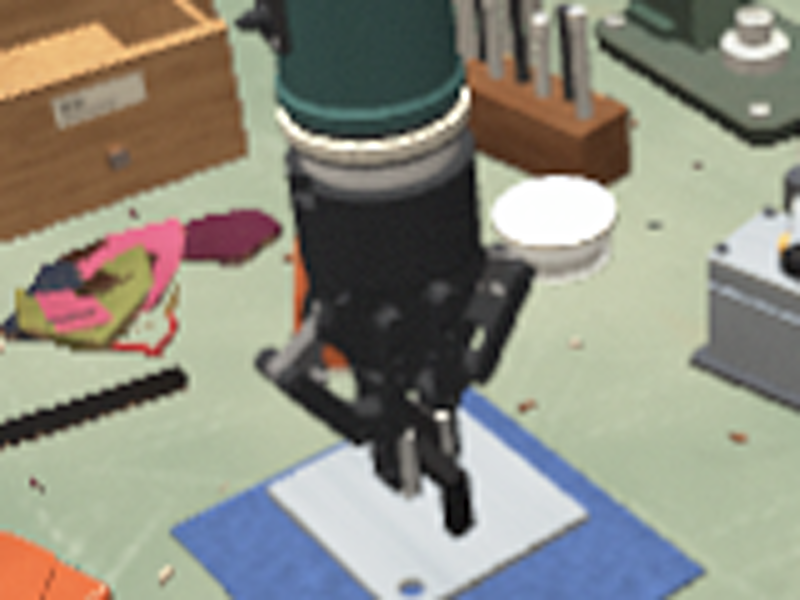

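Request:
arm_command([
  {"fingers": 0, "tx": -0.1, "ty": 1, "tz": 0, "wx": -0.2, "wy": 0, "wz": 0.4},
  {"fingers": 0, "tx": -0.1, "ty": 0.8, "tz": 0, "wx": 0, "wy": 0, "wz": 0},
  {"fingers": 0, "tx": 0, "ty": 0.3, "tz": 0, "wx": 0, "wy": 0, "wz": 0},
  {"fingers": 0, "tx": 0, "ty": 0, "tz": 0, "wx": 0, "wy": 0, "wz": 0},
])

```text
t: 20.05
eef_pos: [0.5498, 0.4294, 0.0405]
tcp_rot: [-1.566, -0.059, 0.047]
force: [0.4, 1.0, -2.4]
finger_gap: 0.0112
```

Run:
```python
from h import *
rep(); lev(); to([.547,.428,.031])
```

```text
t 20.05 p [0.5498 0.4294 0.0405] jawyaw 93.88 tilt(tool y) [ 0.008  0.005 -1.   ] q [ 0.582  0.51   1.244 -0.     1.378 -1.057] F [ 0.4  1.  -2.4] M [-0.04  0.05  0.01] gap 0.0112
level deg [-0.24  0.    0.46]
tool shift cm [-0.29  0.94 -0.12]
```

Request:
arm_command([
  {"fingers": 0, "tx": -0.3, "ty": 0.4, "tz": -0.1, "wx": -0.2, "wy": 0, "wz": 0.5},
  {"fingers": 0, "tx": 0, "ty": 0.4, "tz": 0, "wx": 0, "wy": 0, "wz": 0},
  {"fingers": 0, "tx": 0, "ty": 0, "tz": 0, "wx": 0, "wy": 0, "wz": 0},
])

```text
t: 20.35
eef_pos: [0.5469, 0.4284, 0.0325]
tcp_rot: [-1.569, -0.053, 0.054]
force: [0.2, -0.5, -4.4]
finger_gap: 0.0113
```

Run:
```python
from h import *
rep(); lev(); to([.547,.428,.031])
```

```text
t 20.35 p [0.5469 0.4284 0.0325] jawyaw 93.89 tilt(tool y) [-0.001  0.001 -1.   ] q [ 5.820e-01  5.170e-01  1.251e+00  1.000e-03  1.374e+00 -1.057e+00] F [ 0.2 -0.5 -4.4] M [-0.01 -0.02 -0.03] gap 0.0113
level deg [-0.06  0.   -0.03]
tool shift cm [ 0.    0.15 -0.04]
```

Request:
arm_command([
  {"fingers": 0, "tx": 0, "ty": 0.2, "tz": 0, "wx": 0, "wy": 0, "wz": 0},
  {"fingers": 0, "tx": 0, "ty": 0, "tz": 0, "wx": 0, "wy": 0, "wz": 0},
])

```text
t: 20.55
eef_pos: [0.5473, 0.4287, 0.031]
tcp_rot: [-1.568, -0.054, 0.053]
force: [-0.5, -0.1, -2.9]
finger_gap: 0.0105
```

Run:
```python
from h import *
rep(); snap('wrist','w14.png'); snap('scene','s14.png'); crop('s14.png',210,200,340,310,5,'s14c.png')
```

```text
t 20.55 p [0.5473 0.4287 0.031 ] jawyaw 93.89 tilt(tool y) [ 0.001  0.002 -1.   ] q [ 5.820e-01  5.190e-01  1.252e+00  1.000e-03  1.370e+00 -1.056e+00] F [-0.5 -0.1 -2.9] M [-0.03  0.01  0.05] gap 0.0105
```

View pics/w14.png

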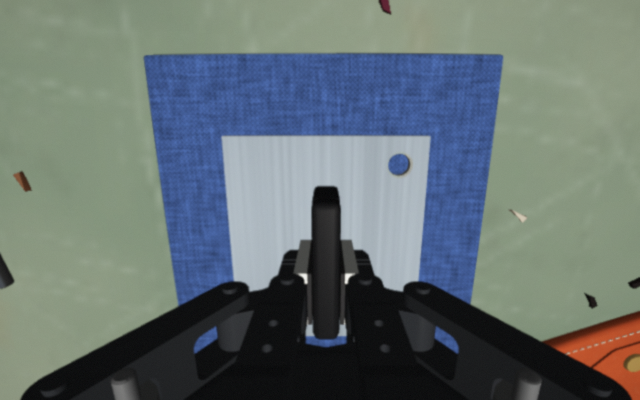

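View pics/s14c.png

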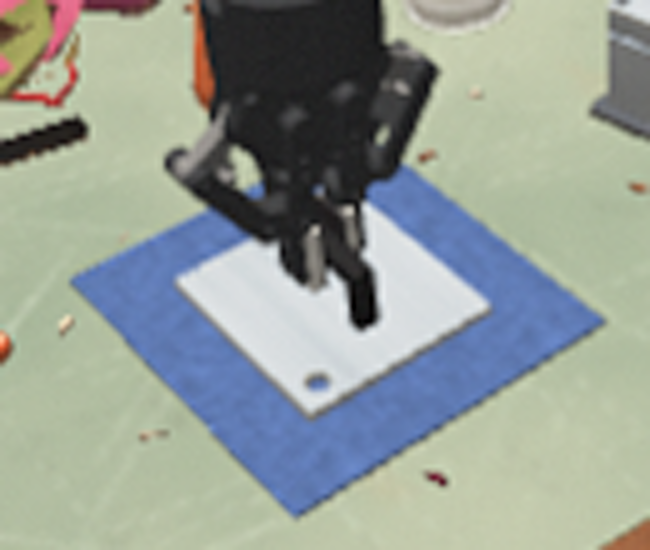

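The pad's near corners are at (145,56) and (503,55), and the cover's at (222,136) and (430,136). I'll compute the margins, which should be 39 mm in x and 35 mm in y.

Run:
```python
from h import *
c=cal('wrist')
a=atz(c,(145,56),.004);b=atz(c,(503,55),.004)
x=(atz(c,(222,136),.0095));y=atz(c,(430,136),.0095)
u=(b-a)/np.linalg.norm(b-a);n=np.array([-u[1],u[0],0])
print(np.linalg.norm(b-a),np.linalg.norm(x-y),(x-a)@u,(b-y)@u,(x-a)@n,(y-a)@n)
```

```text
0.16753875672803337 0.09916281481241652 0.035020965930533415 0.03335536181012666 -0.03681175189748785 -0.03708837229760874
```

The cover is centred within about 2 mm. I'll settle it, release gently and retreat.

Request:
arm_command([
  {"fingers": 0, "tx": 0, "ty": 0.1, "tz": 0, "wx": 0, "wy": 0, "wz": 0},
  {"fingers": 0, "tx": 0, "ty": 0, "tz": 0, "wx": 0, "wy": 0, "wz": 0},
  {"fingers": 0.3, "tx": 0, "ty": 0, "tz": 0, "wx": 0, "wy": 0, "wz": 0},
  {"fingers": 0.5, "tx": 0, "ty": 0, "tz": 0, "wx": 0, "wy": 0, "wz": 0},
  {"fingers": 0.6, "tx": 0, "ty": 0, "tz": 0, "wx": 0, "wy": 0, "wz": 0},
  {"fingers": 0.6, "tx": 0, "ty": 0, "tz": 0, "wx": 0, "wy": 0, "wz": 0},
  {"fingers": 0.6, "tx": 0, "ty": 0, "tz": 0, "wx": 0, "wy": 0, "wz": 0},
])

```text
t: 21.35
eef_pos: [0.5491, 0.4298, 0.0337]
tcp_rot: [-1.565, -0.058, 0.049]
force: [-0.5, 0.5, 0.1]
finger_gap: 0.0512
```

Run:
```python
from h import *
rep(); snap('wrist','w15.png')
```

```text
t 21.35 p [0.5491 0.4298 0.0337] jawyaw 93.89 tilt(tool y) [ 0.006  0.005 -1.   ] q [ 5.820e-01  5.160e-01  1.249e+00  1.000e-03  1.368e+00 -1.057e+00] F [-0.5  0.5  0.1] M [ 0.06 -0.05  0.03] gap 0.0512
```

View pics/w15.png

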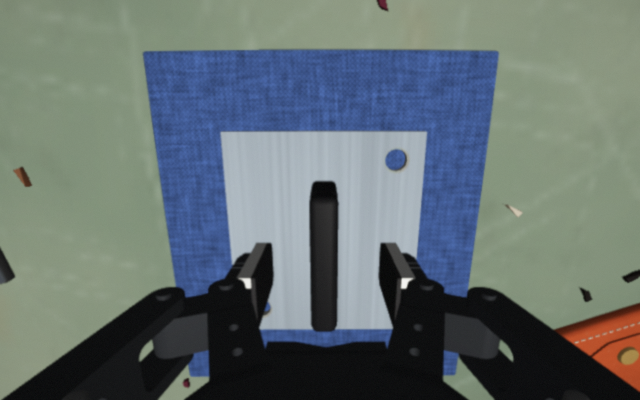

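The fingers are open and free of the handle. I'll retreat upward.

Request:
arm_command([
  {"fingers": 0.6, "tx": 0, "ty": -2, "tz": 0, "wx": 0, "wy": 0, "wz": 0},
  {"fingers": 0.6, "tx": 0, "ty": -3, "tz": 0, "wx": 0, "wy": 0, "wz": 0},
  {"fingers": 0.6, "tx": 0, "ty": -4, "tz": 0, "wx": 0, "wy": 0, "wz": 0},
  {"fingers": 0.6, "tx": 0, "ty": -4, "tz": 0, "wx": 0, "wy": 0, "wz": 0},
  {"fingers": 0.6, "tx": 0, "ty": -4, "tz": 0, "wx": 0, "wy": 0, "wz": 0},
  {"fingers": 0.6, "tx": -4, "ty": -2, "tz": 0, "wx": 0, "wy": 0, "wz": 0},
  {"fingers": 0.6, "tx": -4, "ty": 0, "tz": 0, "wx": 0, "wy": 0, "wz": 0},
  {"fingers": 0.6, "tx": -4, "ty": 0, "tz": 0, "wx": 0, "wy": 0, "wz": 0},
  {"fingers": 0.6, "tx": 0, "ty": 0, "tz": 0, "wx": 0, "wy": 0, "wz": 0},
])

```text
t: 22.3
eef_pos: [0.4254, 0.4199, 0.2282]
tcp_rot: [-1.566, -0.052, 0.05]
force: [0.9, 0.2, -0.9]
finger_gap: 0.051
```

Run:
```python
from h import *
rep(); snap('wrist','w16.png'); snap('scene','s16.png'); snap('top','t16.png')
```

```text
t 22.30 p [0.4254 0.4199 0.2282] jawyaw 93.73 tilt(tool y) [ 0.001  0.004 -1.   ] q [ 0.683  0.194  1.278  0.002  1.666 -0.953] F [ 0.9  0.2 -0.9] M [-0.02  0.01 -0.03] gap 0.0510
```

View pics/s16.png

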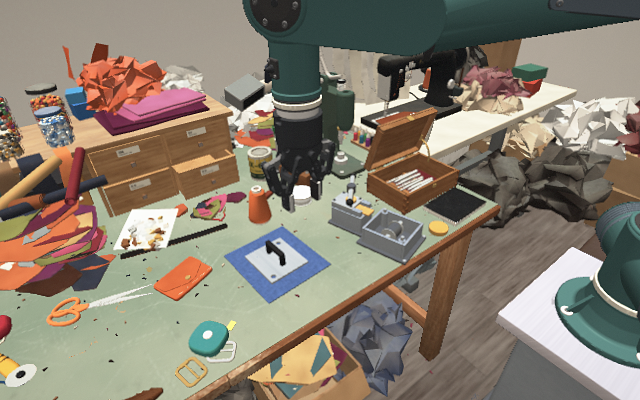

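View pics/t16.png

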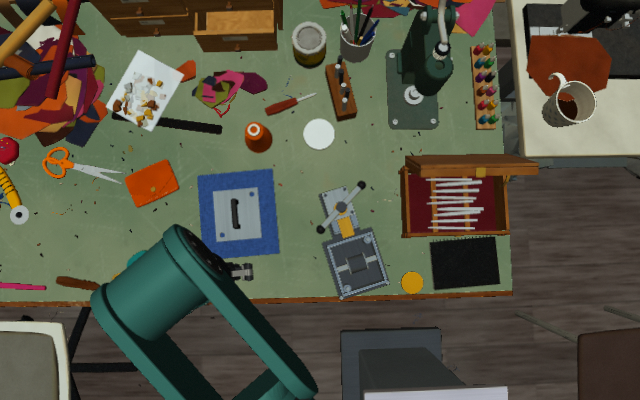

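Run:
```python
from h import *
crop('t16.png',305,170,385,250,7,'t16c.png')
```

```text
(no output)
```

View pics/t16c.png

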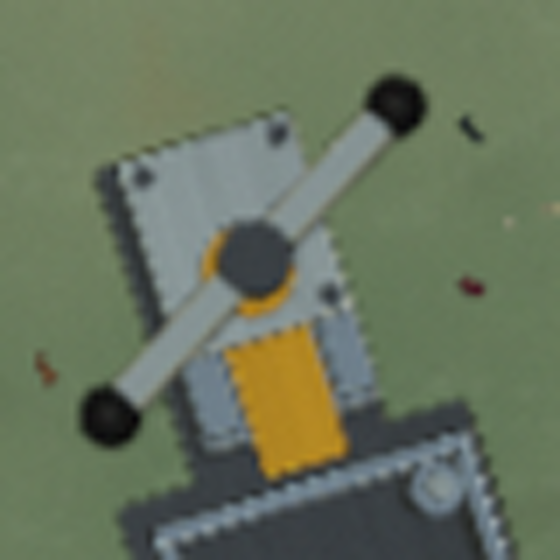

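The balls are at crop (110,415) and (396,105), and the tongue is drawn clear. I'll confirm the angle and hand in.

Run:
```python
from h import *
c=cal('top');C=lambda p:(305+(p[0]+.5)/7-.5,170+(p[1]+.5)/7-.5)
a=atz(c,C((110,415)),.11);b=atz(c,C((396,105)),.11);d=a-b
print(np.degrees(np.arctan2(d[1],d[0])),np.linalg.norm(d))
print(robot.finish_job())
```

```text
135.7825476926507 0.12049628907569576
the job is handed in; nothing more can be done
None
```

The housing is unlocked, the steel cover lies flat, handle up, in the middle of the blue pad, and the job was handed in at about 22 s of the 72 s allowed.

- **Unlocking:** I turned the T-handle with the open fingers straddling its hub, pushing both arms of the bar instead of gripping it. It took two pushes, about 240° and then 147°. At the end the moment jumped from about 0.17 to 3, then 5.4 N m. After I let go, the bar stood at 135.8°, against about 136° worked out for the stop. The tongue is clear of the cover's edge.
- **Cover:** I gripped it by the black handle, lifted it straight off the pins and released it on the pad, aligned with the pad. Its margins to the pad's edges came out within about 2 mm of centred.
- **Last checks:** in the final pictures the thread cone, white pot and beeswax stand where they were. The gripper is clear of everything, with no contact force.

**Disagreements:** the cameras differed by 3–5 mm in places, so I averaged their readings. The tool also tilted by 5° and rose 4 cm during one fast turn in free air; I corrected that before going on.

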